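# Make up the tea kit and the spice-filling kit

## Robot

A 6-joint arm with a two-finger parallel gripper is mounted at the origin on the work surface. World frame = base frame: x ahead of the robot, y to its left, z up, the work surface at z = 0. Lengths are in m, angles in rad, forces in N, time in s.
With the tool pointing down it reaches from about 0.225 to 0.875 m from the base axis. Payload 3.4 kg.
Tool frame: the origin (TCP) lies midway between the tips of the shut fingers; the grasp point (between the pads) lies 19 mm behind it; z points along the fingers, y is the direction in which the jaws open and shut (so a half turn about z gives the same grasp; the last joint's range is limited). The gripper opens to 85 mm and grips with 20 to 120 N. Pads are 22 mm wide; open, the fingers measure 114 mm over their backs; the gripper's body (76 mm by 85 mm) begins 54 mm behind the grasp point. The pads swing forward as they close: fully open they stand 13 mm farther back than shut.
Start: joints at [-1.418, 0.276, 1.505, -0, 1.361, -0.121], TCP at [0.155, -0.554, 0.211] pointing down, gripper open.
Joint ranges: [-2.89, 2.89], [-0.75, 2.08], [0.22, 2.7], [-1.18, 4.32], [0.11, 2.71], [-2.7, 2.7]. Speed limits (rad/s): [2.57, 2.57, 3.14, 3.14, 3.14, 3.14].

## Interface

Orientations are given as a unit quaternion [w, x, y, z].
In Python, from cell import robot gives the robot as it stands. The module is installed in compiled form; this text tells all that it offers.
- The arm moves only by the tool jog_arm, never from a script. Its argument "increments" is a list that holds one entry, the list of rows, each a list of 6 numbers: the shift along the tool's x, y, z as a fraction of full scale, then the turn, a rotation vector about the tool's x, y, z as a fraction of full scale. In form: [[[x, y, z, rx, ry, rz], ...]]. A call has exactly 5 rows; each row shifts and turns the pose as measured when the row begins, along the tool's axes as they then stand; what a row does not reach is not made up. Full scale, the value 1, is 0.05 m for a shift and 6 degrees for a turn. A row lasts 1/10 s, in which the tool goes at most 50 mm and 8.59 degrees, less where a joint would pass 70% of its speed; a pose out of reach is approached as far as the arm can. A call with a number of a shift or a turn outside -1 to 1 is refused whole. A call with a gripper value outside its range is refused whole. "gripper" is the opening, from 0 (shut) to 1 (fully open), set as the call begins (left out, the last holds). The fingers move at their own pace and stop on an object; "force" is the grip in N (left out, the last holds). Time passes only in rows, so rows that do not move let the fingers close, or fill a call up. It gives the time, the measured TCP pose, the force and the opening at its end, in the units of the state.
- robot.state(): the state, without advancing time (a new reading comes with each control period).
- robot.camera(name): name is "scene" or "top" or "wrist"; returns a dict with "color" (480x640x3 uint8, blue, green, red), "intrinsics" (3x3 intrinsics, pixels), "T" (4x4, takes a point from camera to world coordinates). Camera axes: x right, y up, looking along -z (the intrinsics and any distortion apply to the point x, -y, -z); pixel columns grow to the right and rows downward; lengths in m; the calibration is good to about 2 mm. A picture is of the moment at which its call begins. There is no depth.
- robot.sign_off(): hands the job in, once; it reports no verdict.
The state is a dict: "time": time; "joint_pos": joint angles; "joint_vel": joint speeds; "effort": joint torques, N m; "eef_pos": TCP position; "tcp_rot": TCP orientation; "ft_force": force on the tool from outside, world axes, zero at the start; "torque": the same for the moment, N m; "grip_width": finger opening in m.
Only numpy, scipy, OpenCV 4.12 (cv2) and the standard library are available. Lean on these libraries where they do the work, as an engineer would, in place of code of your own. Each camera call takes 0.05 s, during which the arm holds its last target.

## Task

Make up two kits from the things standing on the ledge: on the wooden tray the tea kit, with the aluminium canister in the narrow bay and the small white bowl in the wide bay; on the grey steel tray the spice-filling kit, with the open green glass jar in the narrow bay, the yellow funnel seated spout down in the jar's mouth, and the small blue bowl in the wide bay. Everything stands upright on the bay floors, set down and not dropped. Leave the pepper mill, the three nested bowls and the wooden spoon where they are.

Things in the scene. Friction and masses are not known exactly. Their poses are not given: they have to be found in the camera images.
- canister: closed round aluminium tea canister, 53 mm across at its lid (top 22 mm), 51 mm below, 94 mm high, about 160 g. Origin: centre of the underside, z up
- white_bowl: white straight-sided ceramic dip bowl, 66 mm across the rim, 46 mm high, foot 54 mm across, walls 4 mm; the upper 34 mm of the outside is almost vertical (63 to 66 mm across) and can be spanned by the gripper. Empty, about 140 g. Origin: centre of the underside, z up
- jar: open green glass spice jar, 52 mm across up to 60 mm height, shoulder to a 47 mm neck, 80 mm high, mouth 41 mm clear across, about 150 g. Origin: centre of the underside, z up
- funnel: yellow plastic wide-neck funnel, standing on its spout (25 mm across, 24 mm long); cone from z = 24 to 44 mm, upright collar 64 mm across from z = 44 mm to the top at 60 mm, to grip by; 30 g. Seated in the jar, the cone rests on the jar's rim with this origin 48 mm above the jar's. Origin: centre of the spout's lower end, z up
- blue_bowl: blue straight-sided ceramic dip bowl, 66 mm across the rim, 46 mm high, foot 54 mm across, walls 4 mm; the upper 34 mm of the outside is almost vertical (63 to 66 mm across) and can be spanned by the gripper. Empty, about 140 g. Origin: centre of the underside, z up
- wood_tray: brown wooden kit tray with brass end loops, fixed, 179 (own x) by 100 mm (y), walls 5 mm thick, rims 16 mm high; loops jut 16 mm out of both short ends. A cross wall makes two open bays, floor at z = 6 mm. Origin: centre of underside. Wide bay 94 x 90 mm, centre x = -37.5 mm, y = 0; narrow bay 70 x 90 mm, centre x = +49.5 mm, y = 0
- steel_tray: grey steel kit tray with bright steel end loops, fixed, 179 (own x) by 100 mm (y), walls 5 mm thick, rims 16 mm high; loops jut 16 mm out of both short ends. A cross wall makes two open bays, floor at z = 6 mm. Origin: centre of underside. Wide bay 94 x 90 mm, centre x = -37.5 mm, y = 0; narrow bay 70 x 90 mm, centre x = +49.5 mm, y = 0
- pepper_mill: bystander: dark wooden pepper mill, 44 mm across, 112 mm high, standing among the things. Origin: centre of the underside
- bowl_stack: bystander: three nested large ceramic bowls (cream, sage, clay), 124 mm across, 90 mm high, 0.7 kg, standing to the right beyond the tray. Origin: centre of the underside
- wooden_spoon: bystander: wooden spoon, 200 mm long, lying flat to the left beyond the tray, along its own x (head to +x); under 20 mm high. Origin: midway along it, on the ledge
Things that resemble listed ones, but are neither listed nor needed, are in the scene too. Leave any purple look-alike of the white_bowl alone.

How it is judged:
By the outcome, as a careful person would: the job done as asked, in the order asked, and still so for the second after the job is handed in, with the robot touching nothing.
It also fails if it takes over 134 s, if anything falls off the work surface, if the arm or the gripper's body presses on something with over 40 N, if the wrist force passes 120 N, or if a joint passes its speed limit or range.

## Working session

There is one attempt and no reset: what is moved stays moved. The work goes in short steps, Python scripts to look and compute and a tool call to move; the robot and the scene stay as the last step left them, time stands still between calls to the robot, and variables do not carry over. Pictures are saved under pics/ and viewed, and the job is handed in when it is done.

Besides the shell and the picture viewer there is one more tool, called after ">>>" by a JSON object that holds its "fn" and its "kwargs". jog_arm: Moves the arm, as the interface text tells. Its arguments: {"type":"object","properties":{"increments":{"type":"array","items":{"type":"array","items":{"type":"array","items":{"type":"number","minimum":-1,"maximum":1}}}},"gripper":{"type":"number"},"force":{"type":"number"}},"required":["increments"]}

```bash
mkdir -p pics; ls; python3 - <<'E'
from cell import robot
import cv2
s=robot.state(); print(s)
for n in("scene","top","wrist"):
    c=robot.camera(n); cv2.imwrite(f"pics/{n}0.png",c["color"]); print(n,c["intrinsics"],c["T"],[k for k in c])
E
```

```text
pics
{'time': 0.0, 'joint_pos': array([-1.41802778e+00,  2.76597720e-01,  1.50615882e+00,  1.66168304e-05,
        1.36066089e+00, -1.21030317e-01]), 'joint_vel': array([1.39139252e-03, 6.93648233e-04, 7.64128068e-04, 1.28008730e-04,
       8.99322506e-05, 2.26427859e-03]), 'effort': array([-5.52978531e-05, -4.16764891e+01, -2.45807952e+01,  1.18327384e-04,
        1.12569152e-02,  6.48682132e-06]), 'eef_pos': array([ 0.15537235, -0.55302481,  0.20992794]), 'tcp_rot': array([-9.12403777e-04,  9.90643724e-01,  1.36470434e-01, -6.35516338e-06]), 'ft_force': array([-0.24344397, -0.48284583, -0.63123412]), 'torque': array([-0.02249495,  0.03292616,  0.03808903]), 'grip_width': 0.08556242850552785}
scene [[584.58274667   0.         317.65273002]
 [  0.         584.58274667 237.3965738 ]
 [  0.           0.           1.        ]] [[ 0.49736665 -0.63702435  0.58891968  1.21384111]
 [ 0.86753329  0.36796366 -0.33464719 -0.38421105]
 [-0.00352264  0.67734978  0.73565268  0.86667487]
 [ 0.          0.          0.          1.        ]] ['color', 'intrinsics', 'T']
top [[459.39037858   0.         325.15682987]
 [  0.         459.39037858 232.74841323]
 [  0.           0.           1.        ]] [[ 4.14906270e-04  9.92911582e-01 -1.18854613e-01  4.49372127e-01]
 [-9.99928234e-01 -1.01111764e-03 -1.19374997e-02  7.45335064e-03]
 [-1.19730577e-02  1.18851036e-01  9.92839905e-01  9.17383581e-01]
 [ 0.00000000e+00  0.00000000e+00  0.00000000e+00  1.00000000e+00]] ['color', 'intrinsics', 'T']
wrist [[365.33531953   0.         320.94859772]
 [  0.         365.33531953 238.56994993]
 [  0.           0.           1.        ]] [[ 0.2699015   0.9288763   0.25365727  0.22071666]
 [-0.96288673  0.26078509  0.06957217 -0.53507072]
 [-0.0015261  -0.26302085  0.96478894  0.37313708]
 [ 0.          0.          0.          1.        ]] ['color', 'intrinsics', 'T']
```

View pics/top0.png

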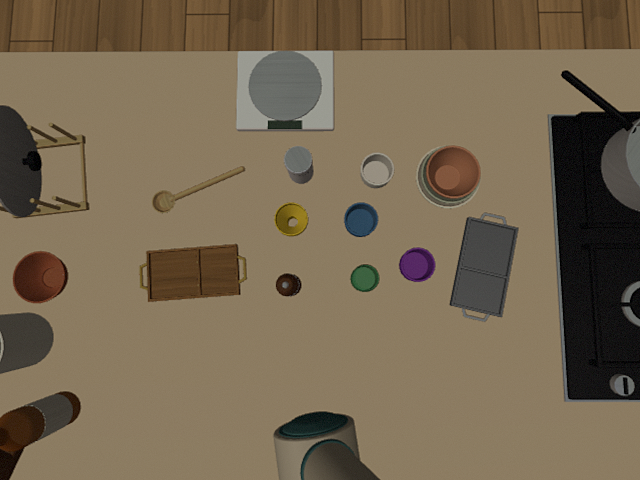

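View pics/scene0.png

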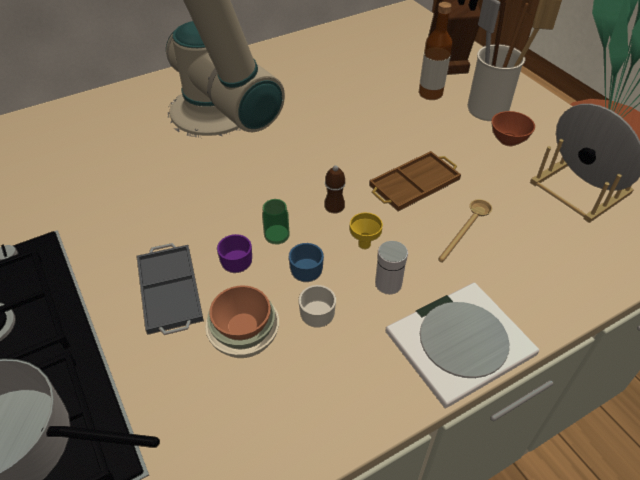

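```bash
cat > h.py <<'E'
from cell import robot
import cv2,numpy as np
from scipy.spatial.transform import Rotation as R
def ray(c,u,v,z):
    K=c["intrinsics"];T=c["T"]
    d=T[:3,:3]@np.array([(u-K[0,2])/K[0,0],-(v-K[1,2])/K[1,1],-1.])
    o=T[:3,3]; return o+d*(z-o[2])/d[2]
def proj(c,p):
    T=c["T"];K=c["intrinsics"];q=T[:3,:3].T@(np.asarray(p)-T[:3,3])
    return np.array([K[0,0]*q[0]/-q[2]+K[0,2],K[1,1]*-q[1]/-q[2]+K[1,2]])
def tcp():
    s=robot.state();w,x,y,z=s["tcp_rot"];return s,R.from_quat([x,y,z,w])
def circ(c,img,p,r,z,col):
    P=[proj(c,[p[0]+r*np.cos(t),p[1]+r*np.sin(t),z]) for t in np.linspace(0,2*np.pi,60)]
    cv2.polylines(img,[np.int32(np.array(P)*8)],True,col,1,shift=3)
def crop(img,u0,v0,w,h,k,name):
    cv2.imwrite(name,cv2.resize(img[v0:v0+h,u0:u0+w],None,fx=k,fy=k,interpolation=cv2.INTER_CUBIC))
E
python3 - <<'E'
from h import *
i=cv2.imread("pics/top0.png")
crop(i,270,140,170,125,4.7,"pics/t1.png") 
crop(i,270,200,170,125,4.7,"pics/t2.png")
crop(i,130,220,130,95,6,"pics/t3.png")
crop(i,430,205,105,120,5,"pics/t4.png")
E
```

```text
(no output)
```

View pics/t1.png

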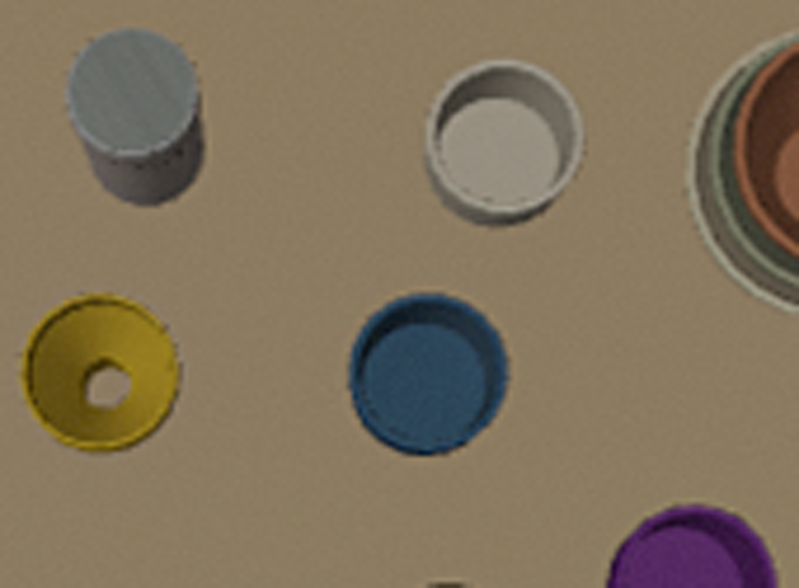

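View pics/t2.png

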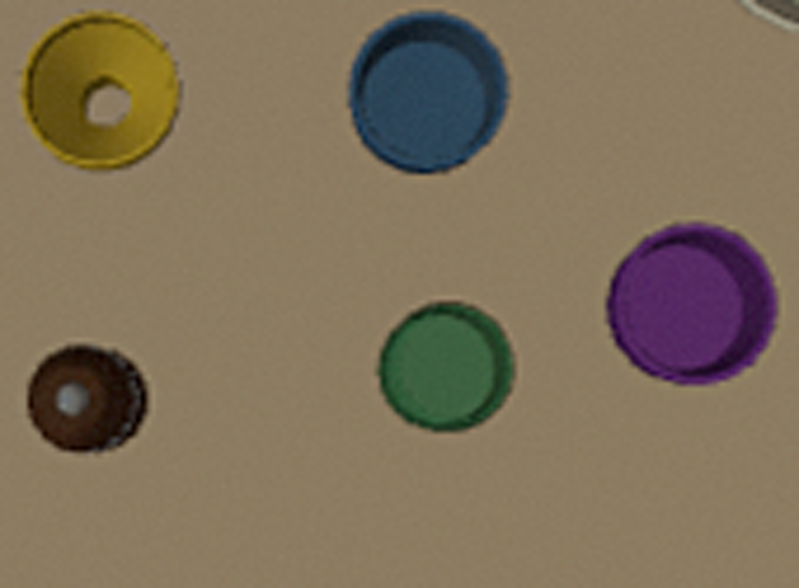

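View pics/t3.png

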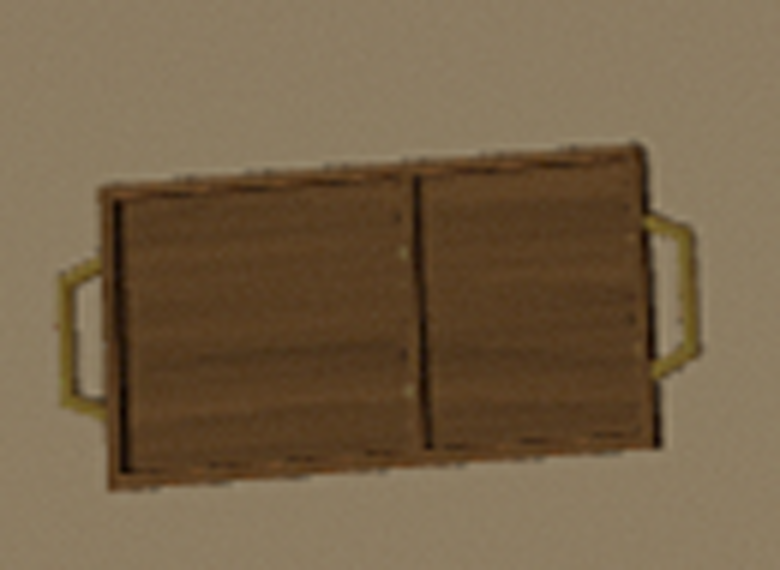

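View pics/t4.png

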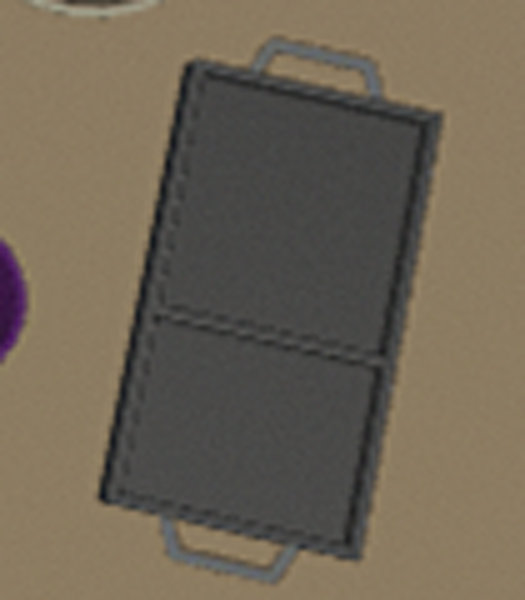

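```bash
cat > m.py <<'E'
from h import *
from scipy.optimize import least_squares
c=robot.camera("top"); s=robot.camera("scene")
pts={"can":(270+134/4.7,140+93/4.7,.094,.0265),"white":(270+504/4.7,140+137/4.7,.046,.033),"blue":(270+429/4.7,140+373/4.7,.046,.033),
"fun":(270+101/4.7,140+371/4.7,.06,.032),"jar":(270+446/4.7,200+365/4.7,.07,.026),"purple":(270+692/4.7,200+304/4.7,.046,.033),"mill":(270+72/4.7,200+398/4.7,.112,.01),}
it=c["color"].copy();isc=s["color"].copy()
hh={"can":[(0,.0255),(.094,.0265)],"white":[(0,.027),(.046,.033)],"blue":[(0,.027),(.046,.033)],"purple":[(0,.027),(.046,.033)],"fun":[(.06,.032),(.044,.032),(0,.0125)],"jar":[(0,.026),(.06,.026),(.08,.0235)],"mill":[(0,.022)]}
for k,(u,v,z,r) in pts.items():
    p=ray(c,u,v,z);print(k,p.round(4))
    for zz,rr in hh[k]:
        circ(c,it,p,rr,zz,(0,0,255));circ(s,isc,p,rr,zz,(0,0,255))
for n,q,k,o in(("wood",[(102,187),(643,146),(660,445),(110,490)],6,(130,220)),("steel",[(442,112),(360,558),(103,498),(190,62)],5,(430,205))):
    W=np.array([ray(c,o[0]+x/k,o[1]+y/k,.016)[:2] for x,y in q])
    # own x: wide->narrow ; q order: wide corner A, narrow corner, narrow, wide
    L=np.array([(-.0895,.05),(.0895,.05),(.0895,-.05),(-.0895,-.05)])
    f=lambda a:((L@np.array([[np.cos(a[2]),np.sin(a[2])],[-np.sin(a[2]),np.cos(a[2])]])+a[:2])-W).ravel()
    d=W[1]-W[0]
    r=least_squares(f,[*W.mean(0),np.arctan2(d[1],d[0])]);x,y,a=r.x
    print(n,r.x.round(4),np.degrees(a),(r.fun*1000).round(1))
    M=np.array([[np.cos(a),-np.sin(a)],[np.sin(a),np.cos(a)]])
    for nm,bx in(("wide",-.0375),("narrow",.0495)):print(nm,(r.x[:2]+M@[bx,0]).round(4))
    for cc,im in((c,it),(s,isc)):
        for zz in(.0,.016):
            cv2.polylines(im,[np.int32(np.array([proj(cc,[*(r.x[:2]+M@l),zz]) for l in L])*8)],True,(0,255,0),1,shift=3)
crop(it,130,140,400,190,2,"pics/o1.png")
crop(isc,120,120,360,250,2.2,"pics/o2.png")
E
python3 m.py
```

```text
can [0.6833 0.0665 0.094 ]
white [ 0.6778 -0.0831  0.046 ]
blue [ 0.5794 -0.0512  0.046 ]
fun [0.5783 0.0814 0.06  ]
jar [ 0.4678 -0.0553  0.07  ]
purple [ 0.4927 -0.1562  0.046 ]
mill [0.4546 0.0866 0.112 ]
wood [ 0.4786  0.2774 -1.4929] -85.53740952158341 [ 0.5  0.2  1.   0.  -1.1  0.1 -0.4 -0.3]
wide [0.4757 0.3148]
narrow [0.4825 0.2281]
steel [ 0.4916 -0.2932  2.9168] 167.1210144955368 [ 0.2  0.3 -1.1  0.2 -1.6 -0.2  2.5 -0.4]
wide [ 0.5282 -0.3016]
narrow [ 0.4434 -0.2822]
```

View pics/o1.png

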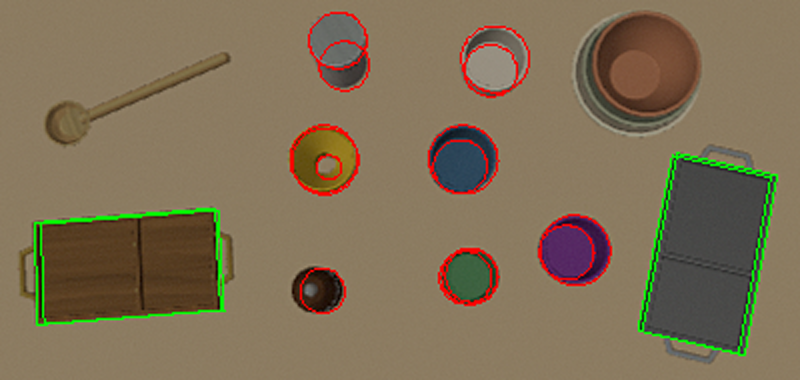

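View pics/o2.png

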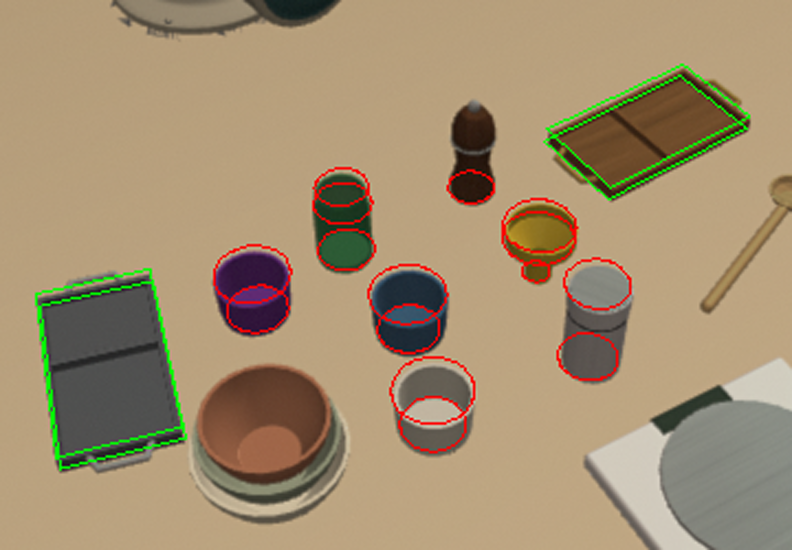

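```bash
cat > plan.py <<'E'
import sys
from h import *
# plan.py x y z yaw [shift cap/row m] 
X=np.array([float(a) for a in sys.argv[1:4]]);yaw=np.radians(float(sys.argv[4]));cap=float(sys.argv[5]) if len(sys.argv)>5 else .045
s,r=tcp();p=s["eef_pos"]
tgt=R.from_matrix(np.array([[np.cos(yaw),np.sin(yaw),0],[np.sin(yaw),-np.cos(yaw),0],[0,0,-1]]))
rv=(r.inv()*tgt).as_rotvec()
n=max(np.linalg.norm(X-p)/cap,np.degrees(np.linalg.norm(rv))/5.8)
x=r.as_matrix()[:,0]
print("t",round(s["time"],2),"pos",p.round(4),"yaw",np.degrees(np.arctan2(x[1],x[0])).round(1),"grip",round(s["grip_width"],4),"F",s["ft_force"].round(1),"j",s["joint_pos"].round(2),"rows needed",round(n,1))
n=max(n,1);N=int(np.ceil(n))
for i in range(min(N,5)):
    f=1/N
    d=r.inv().apply((X-p)*f)/.05; q=np.degrees(rv*f)/6
    print([float(v) for v in np.r_[d,q].round(2)])
    r=r*R.from_rotvec(rv*f)
E
python3 plan.py .683 .0665 .25 94.5
```

```text
t 0.25 pos [ 0.1554 -0.5534  0.2104] yaw 15.7 grip 0.0853 F [0.5 0.7 0.2] j [-1.42  0.28  1.51  0.    1.36 -0.12] rows needed 18.1
[0.71, -0.48, -0.04, -0.0, -0.0, -0.69]
[0.74, -0.43, -0.04, -0.0, -0.0, -0.69]
[0.77, -0.37, -0.04, -0.0, -0.0, -0.69]
[0.8, -0.31, -0.04, -0.0, -0.0, -0.69]
[0.82, -0.26, -0.04, -0.0, -0.0, -0.69]
```

Here is what could be taken for each thing (top view pixels):
- **White bowl:** the white bowl is at (377,170). The purple look-alike (417,265), the red bowl (40,277) and the cream bowl in the stack (448,175) are not it.
- **Blue bowl:** (361,220) is the only blue one.
- **Canister:** (299,165). The grey utensil crock (20,343) and the pepper mill (288,285) are not it.
- **Jar:** (365,278) is the only green thing.
- **Funnel:** (291,220).

The close crops confirm these choices.

>>> {"fn": "jog_arm", "kwargs": {"increments": [[[0.71, -0.48, -0.1, 0, 0, -0.7], [0.74, -0.43, -0.1, 0, 0, -0.7], [0.77, -0.37, -0.1, 0, 0, -0.7], [0.8, -0.31, -0.1, 0, 0, -0.7], [0.82, -0.26, -0.1, 0, 0, -0.7]]], "gripper": 1, "force": 30}}

```text
time: 0.75
eef_pos: [0.2938, -0.3887, 0.2334]
tcp_rot: [-0.001, 0.949, 0.317, -0.001]
ft_force: [1.1, -0.8, 0.4]
grip_width: 0.0855
```

```bash
python3 plan.py .683 .0665 .25 94.5
```

```text
t 0.75 pos [ 0.2938 -0.3887  0.2334] yaw 36.9 grip 0.0855 F [ 1.1 -0.8  0.4] j [-1.07  0.13  1.64 -0.    1.37 -0.14] rows needed 13.3
[0.84, -0.19, -0.02, -0.0, -0.0, -0.69]
[0.85, -0.13, -0.02, -0.0, -0.0, -0.69]
[0.85, -0.06, -0.02, -0.0, -0.0, -0.69]
[0.86, -0.0, -0.02, -0.0, -0.0, -0.69]
[0.85, 0.06, -0.02, -0.0, -0.0, -0.69]
```

>>> {"fn": "jog_arm", "kwargs": {"increments": [[[0.84, -0.19, -0.02, 0, 0, -0.7], [0.85, -0.13, -0.02, 0, 0, -0.7], [0.85, -0.06, -0.02, 0, 0, -0.7], [0.86, 0, -0.02, 0, 0, -0.7], [0.85, 0.06, -0.02, 0, 0, -0.7]]]}}

```text
time: 1.25
eef_pos: [0.4363, -0.2175, 0.2398]
tcp_rot: [0.001, 0.871, 0.49, 0.0]
ft_force: [1.0, -0.6, 0.4]
grip_width: 0.0854
```

```bash
python3 plan.py .683 .0665 .25 94.5
```

```text
t 1.25 pos [ 0.4363 -0.2175  0.2398] yaw 58.7 grip 0.0854 F [ 1.  -0.6  0.4] j [-0.61  0.13  1.63 -0.    1.38 -0.06] rows needed 8.4
[0.82, 0.14, -0.02, 0.0, 0.0, -0.66]
[0.81, 0.2, -0.02, 0.0, 0.0, -0.66]
[0.8, 0.25, -0.02, 0.0, 0.0, -0.66]
[0.78, 0.31, -0.02, 0.0, 0.0, -0.66]
[0.75, 0.36, -0.02, 0.0, 0.0, -0.66]
```

>>> {"fn": "jog_arm", "kwargs": {"increments": [[[0.82, 0.14, 0, 0, 0, -0.8], [0.81, 0.2, 0, 0, 0, -0.8], [0.8, 0.25, 0, 0, 0, -0.8], [0.78, 0.31, 0, 0, 0, -0.8], [0.7, 0.3, 0, 0, 0, -0.8]]]}}

```text
time: 1.75
eef_pos: [0.5688, -0.0487, 0.2401]
tcp_rot: [0.002, 0.744, 0.668, 0.0]
ft_force: [1.0, -0.2, 0.2]
grip_width: 0.0854
```

```bash
python3 plan.py .683 .0665 .25 94.5
```

```text
t 1.75 pos [ 0.5688 -0.0487  0.2401] yaw 83.8 grip 0.0854 F [ 1.  -0.2  0.2] j [-0.21  0.25  1.46 -0.    1.42 -0.1 ] rows needed 3.6
[0.63, 0.51, -0.05, 0.01, 0.01, -0.44]
[0.61, 0.54, -0.05, 0.01, 0.01, -0.44]
[0.58, 0.56, -0.05, 0.01, 0.01, -0.44]
[0.56, 0.59, -0.05, 0.01, 0.01, -0.44]
```

>>> {"fn": "jog_arm", "kwargs": {"increments": [[[0.63, 0.5, 0, 0, 0, -0.5], [0.62, 0.55, 0, 0, 0, -0.5], [0.6, 0.57, 0, 0, 0, -0.5], [0.6, 0.6, 0, 0, 0, -0.4], [0, 0, 0, 0, 0, 0]]]}}

```text
time: 2.25
eef_pos: [0.6883, 0.0819, 0.2379]
tcp_rot: [0.001, 0.668, 0.744, 0.0]
ft_force: [-1.0, 0.4, 0.9]
grip_width: 0.0857
```

```bash
python3 plan.py .683 .0665 .1 94.5; python3 - <<'E'
from h import *
c=robot.camera("wrist");i=c["color"].copy()
for n,p,L in(("can",(.6833,.0665),[(.094,.0265),(0,.0255)]),("fun",(.5783,.0814),[(.06,.032)]),("white",(.6778,-.0831),[(.046,.033)]),("blue",(.5794,-.0512),[(.046,.033)])):
    for z,r in L: circ(c,i,p,r,z,(0,0,255))
cv2.imwrite("pics/w1.png",i)
print(c["T"].round(3))
E
```

```text
t 2.25 pos [0.6883 0.0819 0.2379] yaw 96.1 grip 0.0857 F [-1.   0.4  0.9] j [ 0.02  0.45  1.18 -0.    1.52 -0.09] rows needed 3.1
[-0.07, -0.04, 0.69, 0.01, 0.0, 0.07]
[-0.07, -0.04, 0.69, 0.01, 0.0, 0.07]
[-0.07, -0.03, 0.69, 0.01, 0.0, 0.07]
[-0.07, -0.03, 0.69, 0.01, 0.0, 0.07]
[[ 0.994 -0.102 -0.03   0.682]
 [ 0.106  0.959  0.263  0.148]
 [ 0.002 -0.264  0.964  0.401]
 [ 0.     0.     0.     1.   ]]
```

View pics/w1.png

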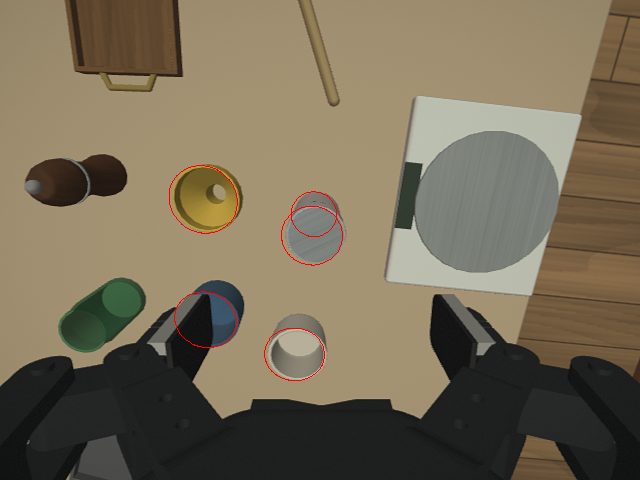

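>>> {"fn": "jog_arm", "kwargs": {"increments": [[[-0.08, -0.02, 0.6, 0, 0, 0.1], [-0.08, -0.02, 0.6, 0, 0, 0.1], [-0.08, -0.02, 0.6, 0, 0, 0.1], [-0.08, -0.02, 0.6, 0, 0, 0], [0, 0, 0.3, 0, 0, 0]]]}}

```text
time: 2.8
eef_pos: [0.6831, 0.0581, 0.1031]
tcp_rot: [0.005, 0.682, 0.731, -0.0]
ft_force: [0.0, -0.0, 0.8]
grip_width: 0.0855
```

```bash
python3 plan.py .685 .0665 .045 94.5
```

```text
t 2.8 pos [0.6831 0.0581 0.1031] yaw 94.0 grip 0.0855 F [ 0.  -0.   0.8] j [-0.01  0.5   1.41 -0.01  1.22 -0.08] rows needed 1.3
[0.09, 0.02, 0.58, 0.03, 0.03, -0.04]
[0.08, 0.02, 0.58, 0.03, 0.03, -0.04]
```

>>> {"fn": "jog_arm", "kwargs": {"increments": [[[0.09, 0.02, 0.2, 0, 0, 0], [0.08, 0.02, 0.4, 0.05, 0.05, 0], [0, 0, 0.4, 0, 0, 0], [0, 0, 0.15, 0, 0, 0], [0, 0, 0, 0, 0, 0]]]}}

```text
time: 3.3
eef_pos: [0.6811, 0.0631, 0.0435]
tcp_rot: [-0.0, 0.684, 0.73, -0.002]
ft_force: [0.0, -1.0, 0.6]
grip_width: 0.0853
```

```bash
python3 plan.py .685 .0665 .045 94.5
```

```text
t 3.3 pos [0.6811 0.0631 0.0435] yaw 93.7 grip 0.0853 F [ 0.  -1.   0.6] j [-0.01  0.56  1.48 -0.    1.11 -0.07] rows needed 0.1
[0.06, 0.08, -0.03, -0.03, 0.03, -0.14]
```

Correct the small offset, let it settle, then close.

>>> {"fn": "jog_arm", "kwargs": {"increments": [[[0.06, 0.08, -0.03, 0, 0, 0], [0, 0, 0, 0, 0, 0], [0, 0, 0, 0, 0, 0], [0, 0, 0, 0, 0, 0], [0, 0, 0, 0, 0, 0]]]}}

```text
time: 3.8
eef_pos: [0.6881, 0.0665, 0.05]
tcp_rot: [0.003, 0.684, 0.729, 0.0]
ft_force: [-0.7, 0.2, -0.3]
grip_width: 0.0853
```

>>> {"fn": "jog_arm", "kwargs": {"increments": [[[0, 0, 0, 0, 0, 0], [0, 0, 0, 0, 0, 0], [0, 0, 0, 0, 0, 0], [0, 0, 0, 0, 0, 0], [0, 0, 0, 0, 0, 0]]], "gripper": 0, "force": 40}}

```text
time: 4.3
eef_pos: [0.688, 0.0665, 0.0509]
tcp_rot: [0.003, 0.684, 0.729, 0.001]
ft_force: [0.5, 0.0, 0.3]
grip_width: 0.0517
```

```bash
python3 plan.py .685 .0665 .045 94.5; python3 - <<'E'
from h import *
cv2.imwrite("pics/w2.png",robot.camera("wrist")["color"])
E
```

```text
t 4.3 pos [0.688  0.0665 0.0509] yaw 93.7 grip 0.0517 F [0.5 0.  0.3] j [-0.    0.56  1.46 -0.    1.12 -0.06] rows needed 0.2
[0.0, -0.06, 0.12, 0.05, 0.03, -0.14]
```

View pics/w2.png

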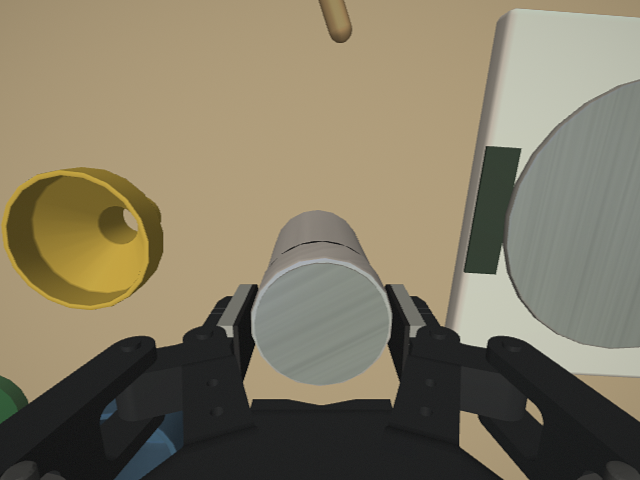

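>>> {"fn": "jog_arm", "kwargs": {"increments": [[[0, 0, -0.3, 0, 0, 0], [0, 0, -0.6, 0, 0, 0], [0, 0, -0.6, 0, 0, 0], [0, 0, -0.6, 0, 0, 0], [0, 0, -0.4, 0, 0, 0]]]}}

```text
time: 4.85
eef_pos: [0.6842, 0.0669, 0.1771]
tcp_rot: [-0.001, 0.684, 0.729, -0.003]
ft_force: [0.5, -0.4, -0.9]
grip_width: 0.0515
```

```bash
python3 plan.py .4845 .2281 .18 94.5 .03
```

```text
t 4.85 pos [0.6842 0.0669 0.1771] yaw 93.7 grip 0.0515 F [ 0.5 -0.4 -0.9] j [-0.    0.47  1.29 -0.    1.39 -0.07] rows needed 8.6
[0.39, -0.42, -0.0, -0.01, 0.0, -0.02]
[0.39, -0.42, -0.0, -0.01, 0.0, -0.02]
[0.39, -0.42, -0.01, -0.01, 0.0, -0.02]
[0.39, -0.42, -0.01, -0.01, 0.0, -0.02]
[0.39, -0.42, -0.01, -0.01, 0.0, -0.02]
```

>>> {"fn": "jog_arm", "kwargs": {"increments": [[[0.2, -0.2, 0, 0, 0, 0], [0.4, -0.42, 0, 0, 0, 0], [0.5, -0.52, 0, 0, 0, 0], [0.5, -0.52, 0, 0, 0, 0], [0.5, -0.52, 0, 0, 0, 0]]]}}

```text
time: 5.35
eef_pos: [0.5661, 0.1663, 0.178]
tcp_rot: [0.001, 0.686, 0.727, -0.002]
ft_force: [-0.5, 1.3, -1.2]
grip_width: 0.0513
```

>>> {"fn": "jog_arm", "kwargs": {"increments": [[[0.5, -0.52, 0, 0, 0, 0], [0.4, -0.5, 0, 0, 0, 0], [0.3, -0.4, 0, 0, 0, 0], [0.15, -0.2, 0, 0, 0, 0], [0, 0, 0, 0, 0, 0]]]}}

```text
time: 5.85
eef_pos: [0.4643, 0.2344, 0.1737]
tcp_rot: [-0.005, 0.684, 0.729, -0.006]
ft_force: [0.6, 0.0, -1.5]
grip_width: 0.0516
```

```bash
python3 plan.py .4845 .2281 .12 94.5 .03
```

```text
t 5.85 pos [0.4643 0.2344 0.1737] yaw 93.6 grip 0.0516 F [ 0.6  0.  -1.5] j [0.33 0.23 1.67 0.   1.26 0.27] rows needed 1.9
[-0.08, 0.21, 0.53, -0.07, 0.01, -0.07]
[-0.08, 0.2, 0.54, -0.07, 0.01, -0.07]
```

>>> {"fn": "jog_arm", "kwargs": {"increments": [[[-0.08, 0.2, 0.3, -0.07, 0, -0.07], [-0.08, 0.2, 0.3, -0.07, 0, -0.07], [0, 0, 0.3, 0, 0, 0], [0, 0, 0, 0, 0, 0], [0, 0, 0, 0, 0, 0]]]}}

```text
time: 6.35
eef_pos: [0.4888, 0.2254, 0.1269]
tcp_rot: [0.003, 0.679, 0.734, -0.0]
ft_force: [0.0, -0.9, -2.0]
grip_width: 0.0521
```

```bash
python3 plan.py .4845 .2281 .0575 94.5 .03; cat > tr.py <<'E'
import sys
from h import *
def tray(c,i,x,y,deg,col=(0,255,0)):
    a=np.radians(deg);M=np.array([[np.cos(a),-np.sin(a)],[np.sin(a),np.cos(a)]])
    def poly(L,z): cv2.polylines(i,[np.int32(np.array([proj(c,[*(np.array([x,y])+M@np.array(l)),z]) for l in L])*8)],True,col,1,shift=3)
    b=lambda cx,hx,hy:[(cx-hx,-hy),(cx+hx,-hy),(cx+hx,hy),(cx-hx,hy)]
    poly(b(0,.0895,.05),.016);poly(b(-.0375,.047,.045),.006);poly(b(.0495,.035,.045),.006)
E
python3 - <<'E'
from tr import *
c=robot.camera("wrist");i=c["color"].copy()
tray(c,i,.4786,.2774,-85.54);tray(c,i,.4806,.2774,-85.54,(255,0,0))
cv2.imwrite("pics/w3.png",i)
E
```

```text
t 6.35 pos [0.4888 0.2254 0.1269] yaw 94.5 grip 0.0521 F [ 0.  -0.9 -2. ] j [ 0.31  0.28  1.72 -0.01  1.14  0.23] rows needed 2.3
[0.02, -0.03, 0.46, 0.01, 0.01, -0.0]
[0.02, -0.03, 0.46, 0.01, 0.01, -0.0]
[0.02, -0.03, 0.46, 0.01, 0.01, -0.0]
```

View pics/w3.png

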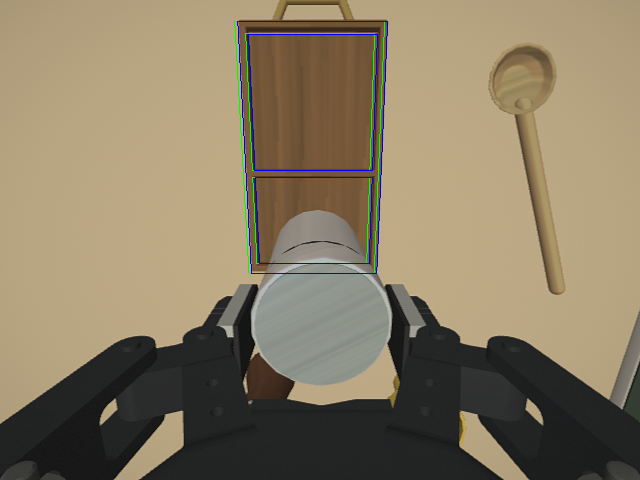

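>>> {"fn": "jog_arm", "kwargs": {"increments": [[[0.02, -0.03, 0.35, 0, 0, 0], [0.02, -0.03, 0.35, 0, 0, 0], [0, 0, 0.3, 0, 0, 0], [0, 0, 0.2, 0, 0, 0], [0, 0, 0, 0, 0, 0]]]}}

```text
time: 6.9
eef_pos: [0.4907, 0.2272, 0.0695]
tcp_rot: [0.006, 0.679, 0.734, 0.004]
ft_force: [-0.3, 0.6, -1.1]
grip_width: 0.0521
```

```bash
python3 plan.py .4845 .2281 .0575 94.5 .03
```

```text
t 6.9 pos [0.4907 0.2272 0.0695] yaw 94.4 grip 0.0521 F [-0.3  0.6 -1.1] j [ 0.31  0.34  1.8  -0.01  0.99  0.24] rows needed 0.5
[0.03, -0.13, 0.24, 0.13, 0.03, -0.01]
```

>>> {"fn": "jog_arm", "kwargs": {"increments": [[[0.02, -0.12, 0.04, 0.13, 0.03, 0], [0, 0, 0.04, 0, 0, 0], [0, 0, 0.04, 0, 0, 0], [0, 0, 0.04, 0, 0, 0], [0, 0, 0, 0, 0, 0]]]}}

```text
time: 7.4
eef_pos: [0.4866, 0.2285, 0.0636]
tcp_rot: [0.001, 0.679, 0.734, 0.002]
ft_force: [0.5, -0.1, -1.8]
grip_width: 0.0517
```

```bash
python3 plan.py .4845 .2281 .0575 94.5 .03
```

```text
t 7.4 pos [0.4866 0.2285 0.0636] yaw 94.4 grip 0.0517 F [ 0.5 -0.1 -1.8] j [0.31 0.34 1.81 0.   0.99 0.23] rows needed 0.2
[-0.0, -0.04, 0.12, 0.04, -0.02, -0.01]
```

>>> {"fn": "jog_arm", "kwargs": {"increments": [[[0, -0.03, 0.04, 0.03, 0, 0], [0, 0, 0.04, 0, 0, 0], [0, 0, 0.03, 0, 0, 0], [0, 0, 0.02, 0, 0, 0], [0, 0, 0, 0, 0, 0]]]}}

```text
time: 7.9
eef_pos: [0.4853, 0.2285, 0.057]
tcp_rot: [-0.0, 0.679, 0.734, 0.001]
ft_force: [-0.5, -0.0, -1.0]
grip_width: 0.0518
```

```bash
python3 plan.py .4845 .2281 .0575 94.5 .03
```

```text
t 7.9 pos [0.4853 0.2285 0.057 ] yaw 94.4 grip 0.0518 F [-0.5 -0.  -1. ] j [0.31 0.35 1.82 0.   0.97 0.23] rows needed 0.0
[-0.01, -0.02, -0.01, 0.01, -0.02, -0.01]
```

>>> {"fn": "jog_arm", "kwargs": {"increments": [[[0, 0, 0.01, 0, 0, 0], [0, 0, 0.01, 0, 0, 0], [0, 0, 0.01, 0, 0, 0], [0, 0, 0, 0, 0, 0], [0, 0, 0, 0, 0, 0]]]}}

```text
time: 8.4
eef_pos: [0.4853, 0.2287, 0.057]
tcp_rot: [-0.0, 0.679, 0.734, 0.002]
ft_force: [-0.6, -0.4, 2.4]
grip_width: 0.0516
```

>>> {"fn": "jog_arm", "kwargs": {"increments": [[[0, 0, 0, 0, 0, 0], [0, 0, 0, 0, 0, 0], [0, 0, 0, 0, 0, 0], [0, 0, 0, 0, 0, 0], [0, 0, -0.2, 0, 0, 0]]], "gripper": 1}}

```text
time: 8.9
eef_pos: [0.4849, 0.2283, 0.0654]
tcp_rot: [-0.001, 0.679, 0.734, 0.001]
ft_force: [-0.3, 0.9, 0.1]
grip_width: 0.0856
```

>>> {"fn": "jog_arm", "kwargs": {"increments": [[[0, 0, -0.4, 0, 0, 0], [0, 0, -0.6, 0, 0, 0], [0, 0, -0.8, 0, 0, 0], [0, 0, -0.8, 0, 0, 0], [0, 0, -0.4, 0, 0, 0]]]}}

```text
time: 9.4
eef_pos: [0.4835, 0.2276, 0.2213]
tcp_rot: [-0.002, 0.679, 0.734, -0.001]
ft_force: [0.2, 0.5, 0.5]
grip_width: 0.085
```

```bash
python3 plan.py .68 -.083 .2 94.5; python3 - <<'E'
from h import *
crop(robot.camera("scene")["color"],340,110,200,150,4,"pics/s4.png")
E
```

```text
t 9.4 pos [0.4835 0.2276 0.2213] yaw 94.4 grip 0.085 F [0.2 0.5 0.5] j [0.31 0.21 1.57 0.   1.37 0.23] rows needed 8.2
[-0.72, 0.38, 0.05, -0.0, -0.0, -0.0]
[-0.72, 0.38, 0.05, -0.0, -0.0, -0.0]
[-0.72, 0.38, 0.05, -0.0, -0.0, -0.0]
[-0.72, 0.38, 0.05, -0.0, -0.0, -0.0]
[-0.72, 0.38, 0.05, -0.0, -0.0, -0.0]
```

View pics/s4.png

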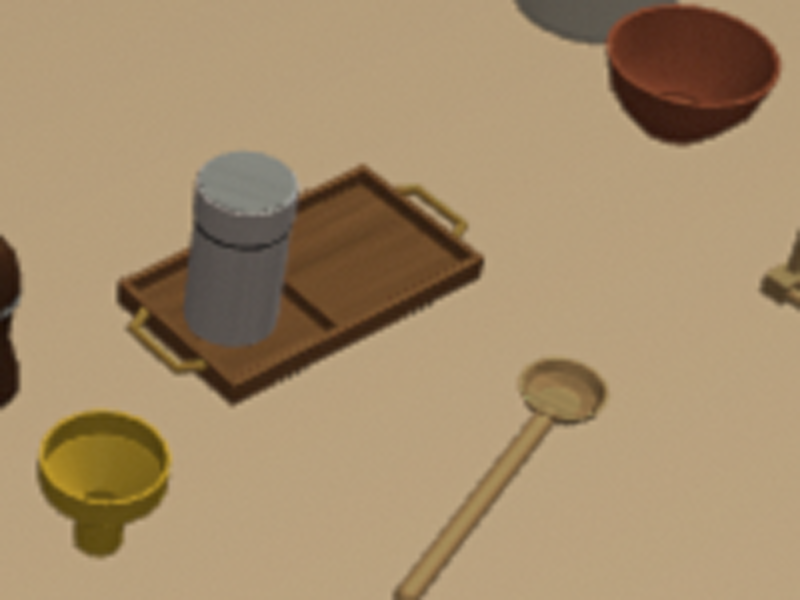

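The canister (crop pixel 240,250) stands upright in the narrow bay. Next is the white bowl.

>>> {"fn": "jog_arm", "kwargs": {"increments": [[[-0.72, 0.38, 0.02, 0, 0, 0], [-0.72, 0.38, 0.02, 0, 0, 0], [-0.72, 0.38, 0.02, 0, 0, 0], [-0.72, 0.38, 0.02, 0, 0, 0], [-0.72, 0.38, 0.02, 0, 0, 0]]]}}

```text
time: 9.95
eef_pos: [0.5956, 0.0567, 0.2237]
tcp_rot: [0.001, 0.676, 0.737, 0.006]
ft_force: [0.5, 0.0, 0.5]
grip_width: 0.0854
```

```bash
python3 plan.py .68 -.083 .15 94.5
```

```text
t 9.95 pos [0.5956 0.0567 0.2237] yaw 95.0 grip 0.0854 F [0.5 0.  0.5] j [-0.03  0.3   1.44  0.01  1.39 -0.11] rows needed 4.0
[-0.74, 0.36, 0.37, 0.02, -0.02, 0.02]
[-0.73, 0.36, 0.37, 0.02, -0.02, 0.02]
[-0.73, 0.36, 0.37, 0.02, -0.02, 0.02]
[-0.73, 0.36, 0.37, 0.02, -0.02, 0.02]
```

>>> {"fn": "jog_arm", "kwargs": {"increments": [[[-0.7, 0.36, 0.3, 0, 0, 0], [-0.7, 0.36, 0.3, 0, 0, 0], [-0.6, 0.33, 0.3, 0, 0, 0], [-0.4, 0.2, 0.3, 0, 0, 0], [0, 0, 0, 0, 0, 0]]]}}

```text
time: 10.45
eef_pos: [0.6737, -0.0672, 0.1611]
tcp_rot: [0.002, 0.678, 0.735, 0.006]
ft_force: [-0.4, 0.2, 0.2]
grip_width: 0.0855
```

```bash
python3 plan.py .68 -.083 .075 94.5; python3 - <<'E'
from h import *
c=robot.camera("wrist");i=c["color"].copy()
for p in((.680,-.0831),): circ(c,i,p,.033,.046,(0,0,255))
cv2.imwrite("pics/w5.png",i)
E
```

```text
t 10.45 pos [ 0.6737 -0.0672  0.1611] yaw 94.7 grip 0.0855 F [-0.4  0.2  0.2] j [-0.21  0.45  1.36  0.01  1.32 -0.29] rows needed 2.0
[-0.17, 0.04, 0.86, 0.06, -0.02, 0.02]
[-0.17, 0.04, 0.86, 0.06, -0.02, 0.02]
```

View pics/w5.png

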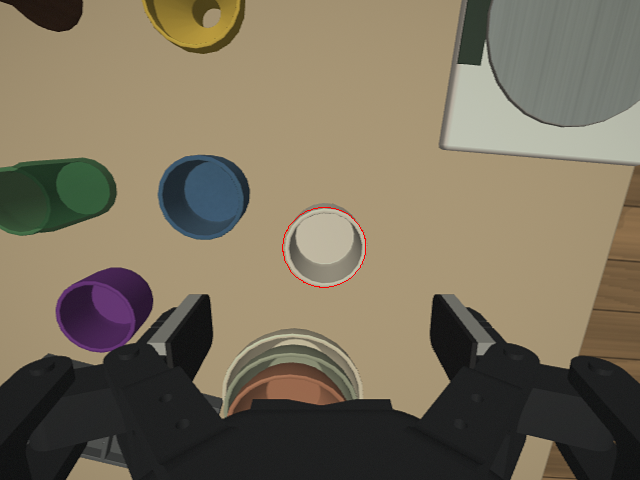

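>>> {"fn": "jog_arm", "kwargs": {"increments": [[[-0.12, 0.04, 0.4, 0.04, 0, 0], [-0.12, 0.04, 0.4, 0, 0, 0], [-0.08, 0.03, 0.4, 0, 0, 0], [0, 0, 0.4, 0, 0, 0], [0, 0, 0, 0, 0, 0]]]}}

```text
time: 11.0
eef_pos: [0.6799, -0.0729, 0.0852]
tcp_rot: [0.001, 0.675, 0.738, 0.008]
ft_force: [-0.4, 0.1, -0.0]
grip_width: 0.0857
```

```bash
python3 plan.py .68 -.083 .021 94.5
```

```text
t 11.0 pos [ 0.6799 -0.0729  0.0852] yaw 95.1 grip 0.0857 F [-0.4  0.1 -0. ] j [-0.22  0.51  1.45  0.01  1.17 -0.31] rows needed 1.4
[-0.11, -0.02, 0.64, 0.06, -0.05, 0.05]
[-0.1, -0.01, 0.64, 0.06, -0.05, 0.05]
```

>>> {"fn": "jog_arm", "kwargs": {"increments": [[[-0.11, 0, 0.3, 0.06, -0.08, 0.05], [-0.1, 0, 0.3, 0.06, -0.08, 0.05], [0, 0, 0.3, 0, 0, 0], [0, 0, 0.15, 0, 0, 0], [0, 0, 0, 0, 0, 0]]]}}

```text
time: 11.5
eef_pos: [0.683, -0.0815, 0.0336]
tcp_rot: [0.005, 0.678, 0.735, -0.002]
ft_force: [0.3, 0.1, 0.7]
grip_width: 0.0858
```

```bash
python3 plan.py .68 -.083 .021 94.5
```

```text
t 11.5 pos [ 0.683  -0.0815  0.0336] yaw 94.6 grip 0.0858 F [0.3 0.1 0.7] j [-0.22  0.57  1.49 -0.01  1.08 -0.29] rows needed 0.3
[-0.02, -0.06, 0.25, 0.05, 0.1, 0.01]
```

>>> {"fn": "jog_arm", "kwargs": {"increments": [[[-0.02, -0.05, 0.1, 0.05, 0.06, 0], [0, 0, 0.08, 0, 0, 0], [0, 0, 0.06, 0, 0, 0], [0, 0, 0.04, 0, 0, 0], [0, 0, 0, 0, 0, 0]]]}}

```text
time: 12.0
eef_pos: [0.6818, -0.0835, 0.0203]
tcp_rot: [0.002, 0.678, 0.735, -0.001]
ft_force: [0.4, -0.3, 1.1]
grip_width: 0.0855
```

```bash
python3 plan.py .68 -.083 .021 94.5
```

```text
t 12.0 pos [ 0.6818 -0.0835  0.0203] yaw 94.6 grip 0.0855 F [ 0.4 -0.3  1.1] j [-0.22  0.58  1.5  -0.    1.06 -0.3 ] rows needed 0.1
[0.01, -0.04, -0.01, 0.02, 0.04, 0.01]
```

>>> {"fn": "jog_arm", "kwargs": {"increments": [[[0, -0.02, 0, 0, 0.02, 0], [0, 0, 0, 0, 0, 0], [0, 0, 0, 0, 0, 0], [0, 0, 0, 0, 0, 0], [0, 0, 0, 0, 0, 0]]], "gripper": 0, "force": 40}}

```text
time: 12.5
eef_pos: [0.6836, -0.0843, 0.0258]
tcp_rot: [0.005, 0.678, 0.735, 0.002]
ft_force: [0.1, -0.2, 1.1]
grip_width: 0.012
```

>>> {"fn": "jog_arm", "kwargs": {"increments": [[[0, 0, -0.1, 0, 0, 0], [0, 0, -0.3, 0, 0, 0], [0, 0, -0.6, 0, 0, 0], [0, 0, -0.8, 0, 0, 0], [0, 0, -0.5, 0, 0, 0]]]}}

```text
time: 13.0
eef_pos: [0.6776, -0.0828, 0.1379]
tcp_rot: [-0.002, 0.678, 0.735, -0.002]
ft_force: [0.5, 0.2, 0.4]
grip_width: 0.0001
```

```bash
python3 plan.py .4785 .316 .2 94.5; python3 - <<'E'
from h import *
cv2.imwrite("pics/w6.png",robot.camera("wrist")["color"])
E
```

```text
t 13.0 pos [ 0.6776 -0.0828  0.1379] yaw 94.6 grip 0.0001 F [0.5 0.2 0.4] j [-0.22  0.48  1.36 -0.    1.3  -0.3 ] rows needed 10.0
[0.75, -0.3, -0.11, -0.01, 0.0, 0.0]
[0.75, -0.3, -0.11, -0.01, 0.0, 0.0]
[0.75, -0.3, -0.11, -0.01, 0.0, 0.0]
[0.75, -0.3, -0.11, -0.01, 0.0, 0.0]
[0.75, -0.3, -0.11, -0.01, 0.0, 0.0]
```

View pics/w6.png

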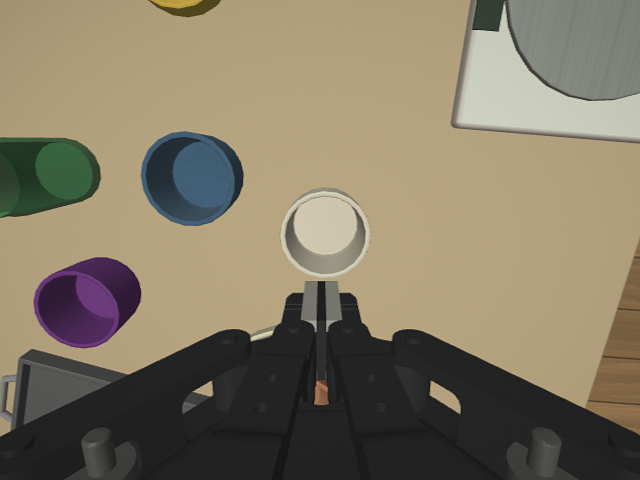

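```bash
python3 - <<'E'
from h import *
c=robot.camera("wrist");i=c["color"].copy()
s,r=tcp();p=s["eef_pos"];print(p)
for z in(.046,): circ(c,i,(.680,-.0831),.033,z,(0,0,255))
q=proj(c,p);print("tcp px",q)
cv2.circle(i,(int(q[0]),int(q[1])),4,(0,255,0),1)
cv2.imwrite("pics/w7.png",i)
t=robot.camera("top");i=t["color"].copy()
crop(i,270,120,190,140,4,"pics/t7.png")
E
```

```text
[ 0.67942023 -0.08321609  0.13981305]
tcp px [317.95296782 281.49766131]
```

View pics/w7.png

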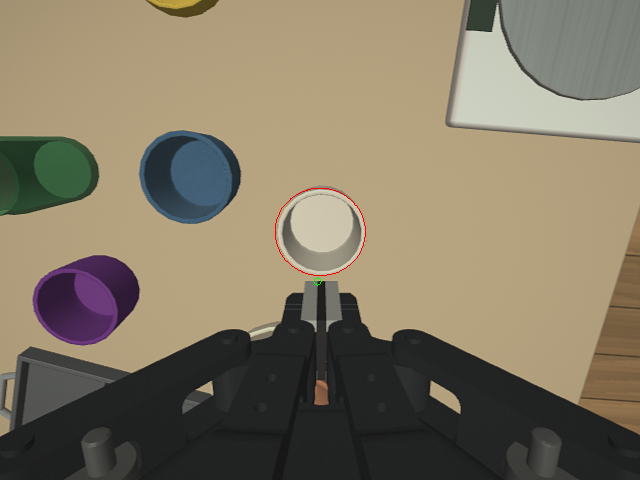

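View pics/t7.png

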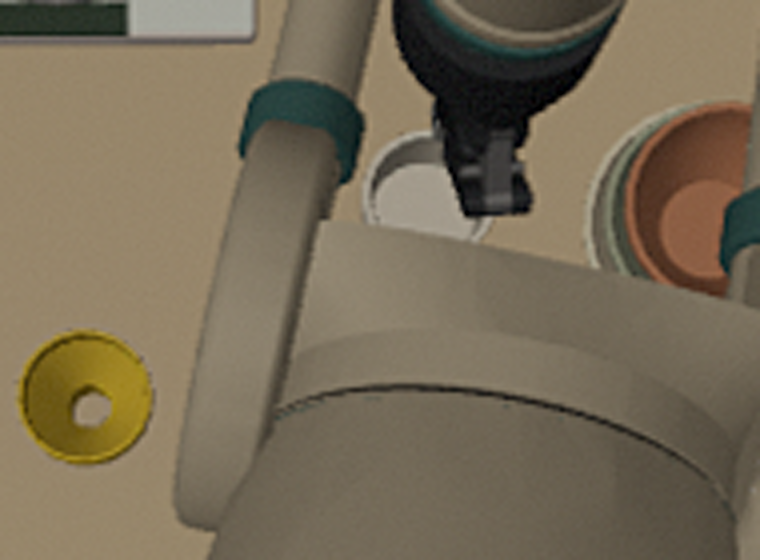

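>>> {"fn": "jog_arm", "kwargs": {"increments": [[[0, 0, 0, 0, 0, 0], [0, 0, 0, 0, 0, 0], [0, 0, 0.4, 0, 0, 0], [0, 0, 0.4, 0, 0, 0], [0, 0, 0, 0, 0, 0]]], "gripper": 1}}

```text
time: 13.65
eef_pos: [0.6732, -0.082, 0.0891]
tcp_rot: [-0.006, 0.678, 0.735, -0.005]
ft_force: [-0.2, 0.8, 0.1]
grip_width: 0.0723
```

```bash
python3 plan.py .68 -.083 .008 94.5;  python3 - <<'E'
from h import *
crop(robot.camera("scene")["color"],240,200,160,140,4,"pics/s8.png")
E
```

```text
t 13.65 pos [ 0.6732 -0.082   0.0891] yaw 94.6 grip 0.0723 F [-0.2  0.8  0.1] j [-0.22  0.52  1.43 -0.    1.21 -0.3 ] rows needed 1.8
[-0.02, 0.08, 0.81, -0.08, -0.01, 0.0]
[-0.02, 0.07, 0.81, -0.08, -0.01, 0.0]
```

View pics/s8.png

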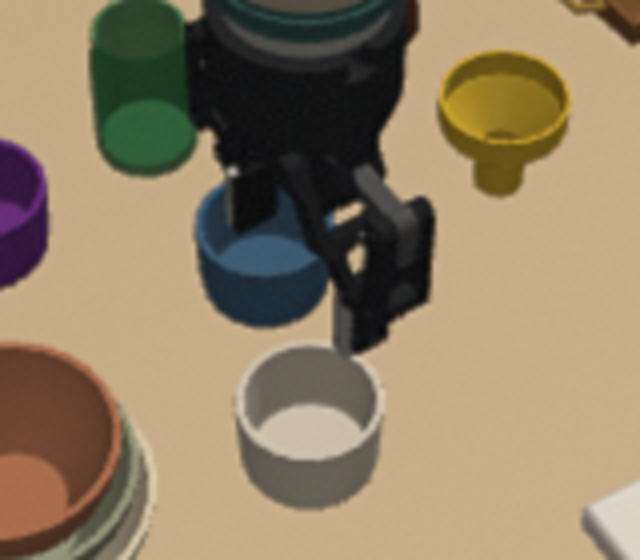

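>>> {"fn": "jog_arm", "kwargs": {"increments": [[[0, 0.05, 0, -0.08, 0, 0], [0, 0.05, 0.2, -0.05, 0, 0], [0, 0, 0.4, 0, 0, 0], [0, 0, 0.3, 0, 0, 0], [0, 0, 0.2, 0, 0, 0]]]}}

```text
time: 14.2
eef_pos: [0.6835, -0.0824, 0.037]
tcp_rot: [0.003, 0.678, 0.735, 0.004]
ft_force: [-0.1, -0.5, 0.8]
grip_width: 0.0855
```

```bash
python3 plan.py .68 -.083 .008 94.5
```

```text
t 14.2 pos [ 0.6835 -0.0824  0.037 ] yaw 94.6 grip 0.0855 F [-0.1 -0.5  0.8] j [-0.22  0.56  1.49  0.    1.08 -0.3 ] rows needed 0.6
[-0.01, -0.08, 0.58, 0.09, 0.0, 0.01]
```

>>> {"fn": "jog_arm", "kwargs": {"increments": [[[0, -0.04, 0.15, 0.05, 0, 0], [0, -0.02, 0.15, 0, 0, 0], [0, 0, 0.12, 0, 0, 0], [0, 0, 0.08, 0, 0, 0], [0, 0, 0, 0, 0, 0]]]}}

```text
time: 14.7
eef_pos: [0.6806, -0.0827, 0.0096]
tcp_rot: [0.002, 0.678, 0.735, 0.001]
ft_force: [-0.3, -0.0, -0.1]
grip_width: 0.0855
```

```bash
python3 plan.py .68 -.083 .008 94.5
```

```text
t 14.7 pos [ 0.6806 -0.0827  0.0096] yaw 94.6 grip 0.0855 F [-0.3 -0.  -0.1] j [-0.22  0.59  1.52  0.    1.03 -0.3 ] rows needed 0.0
[-0.01, -0.01, 0.03, 0.04, 0.0, 0.01]
```

>>> {"fn": "jog_arm", "kwargs": {"increments": [[[0, 0, 0.03, 0, 0, 0], [0, 0, 0, 0, 0, 0], [0, 0, 0, 0, 0, 0], [0, 0, 0, 0, 0, 0], [0, 0, 0, 0, 0, 0]]], "gripper": 0, "force": 40}}

```text
time: 15.2
eef_pos: [0.6813, -0.0828, 0.0096]
tcp_rot: [0.002, 0.678, 0.735, 0.002]
ft_force: [0.0, -0.2, -1.6]
grip_width: 0.0633
```

```bash
python3 plan.py .68 -.083 .008 94.5; python3 - <<'E'
from h import *
crop(robot.camera("scene")["color"],240,200,160,140,4,"pics/s9.png")
cv2.imwrite("pics/w9.png",robot.camera("wrist")["color"])
E
```

```text
t 15.2 pos [ 0.6813 -0.0828  0.0096] yaw 94.6 grip 0.0633 F [ 0.  -0.2 -1.6] j [-0.22  0.59  1.52  0.    1.03 -0.3 ] rows needed 0.1
[-0.0, -0.03, 0.03, 0.06, 0.01, 0.01]
```

View pics/s9.png

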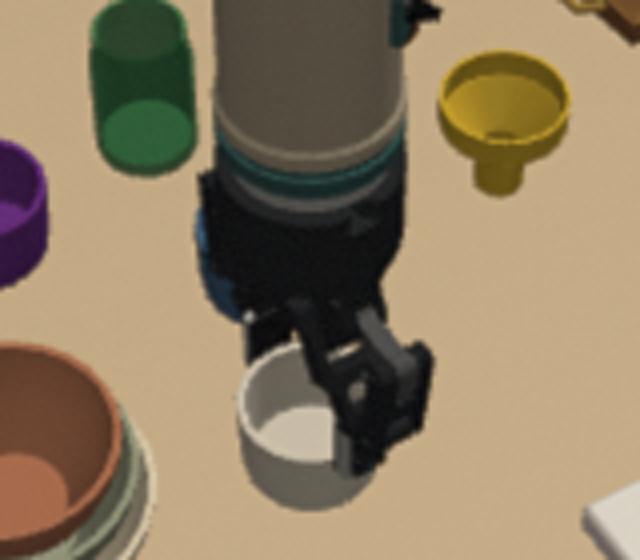

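View pics/w9.png

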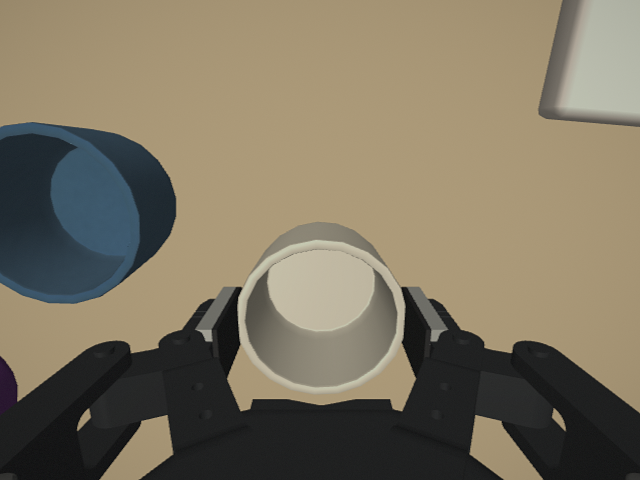

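>>> {"fn": "jog_arm", "kwargs": {"increments": [[[0, 0, 0, 0, 0, 0], [0, 0, -0.05, 0, 0, 0], [0, 0, -0.1, 0, 0, 0], [0, 0, -0.15, 0, 0, 0], [0, 0, -0.2, 0, 0, 0]]]}}

```text
time: 15.8
eef_pos: [0.6798, -0.0825, 0.0343]
tcp_rot: [0.001, 0.678, 0.735, 0.001]
ft_force: [-0.0, 0.4, -1.3]
grip_width: 0.0632
```

>>> {"fn": "jog_arm", "kwargs": {"increments": [[[0, 0, -0.3, 0, 0, 0], [0, 0, -0.5, 0, 0, 0], [0, 0, -0.6, 0, 0, 0], [0, 0, -0.6, 0, 0, 0], [0, 0, -0.4, 0, 0, 0]]]}}

```text
time: 16.3
eef_pos: [0.6785, -0.0823, 0.1611]
tcp_rot: [0.0, 0.678, 0.735, 0.001]
ft_force: [0.8, -0.3, -1.5]
grip_width: 0.0632
```

```bash
python3 plan.py .4785 .315 .17 94.5 .03; python3 - <<'E'
from h import *
cv2.imwrite("pics/w10.png",robot.camera("wrist")["color"])
E
```

```text
t 16.3 pos [ 0.6785 -0.0823  0.1611] yaw 94.6 grip 0.0632 F [ 0.8 -0.3 -1.5] j [-0.22  0.47  1.33  0.    1.34 -0.3 ] rows needed 14.8
[0.55, -0.22, -0.01, 0.0, -0.0, 0.0]
[0.55, -0.22, -0.01, 0.0, -0.0, 0.0]
[0.55, -0.22, -0.01, 0.0, -0.0, 0.0]
[0.55, -0.22, -0.01, 0.0, -0.0, 0.0]
[0.55, -0.22, -0.01, 0.0, -0.0, 0.0]
```

View pics/w10.png

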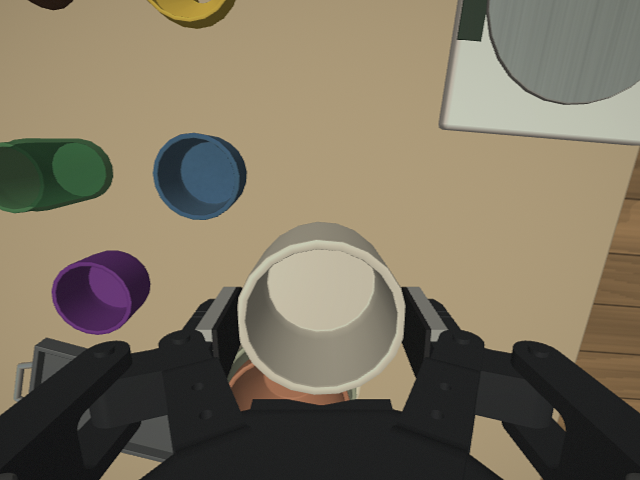

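>>> {"fn": "jog_arm", "kwargs": {"increments": [[[0.3, -0.12, -0.1, 0, 0, 0], [0.55, -0.22, -0.1, 0, 0, 0], [0.7, -0.28, -0.1, 0, 0, 0], [0.75, -0.3, -0.1, 0, 0, 0], [0.75, -0.3, -0.1, 0, 0, 0]]]}}

```text
time: 16.85
eef_pos: [0.6041, 0.067, 0.1887]
tcp_rot: [0.003, 0.681, 0.732, 0.002]
ft_force: [0.5, 0.9, -0.9]
grip_width: 0.0632
```

>>> {"fn": "jog_arm", "kwargs": {"increments": [[[0.75, -0.3, 0, 0, 0, 0], [0.75, -0.3, 0, 0, 0, 0], [0.75, -0.3, 0, 0, 0, 0], [0.7, -0.28, 0, 0, 0, 0], [0.4, -0.16, 0, 0, 0, 0]]]}}

```text
time: 17.35
eef_pos: [0.512, 0.2405, 0.1861]
tcp_rot: [-0.002, 0.68, 0.733, 0.0]
ft_force: [0.1, -0.7, -1.2]
grip_width: 0.0636
```

```bash
python3 plan.py .4785 .316 .15 94.5 .03
```

```text
t 17.35 pos [0.512  0.2405 0.1861] yaw 94.2 grip 0.0636 F [ 0.1 -0.7 -1.2] j [0.31 0.28 1.57 0.   1.3  0.24] rows needed 3.0
[0.39, -0.14, 0.18, -0.0, -0.01, -0.01]
[0.39, -0.14, 0.18, -0.0, -0.01, -0.01]
[0.39, -0.14, 0.18, -0.0, -0.01, -0.01]
[0.39, -0.14, 0.18, -0.0, -0.01, -0.01]
```

>>> {"fn": "jog_arm", "kwargs": {"increments": [[[0.45, -0.15, 0.1, 0, 0, 0], [0.45, -0.15, 0.1, 0, 0, 0], [0.35, -0.14, 0.1, 0, 0, 0], [0.15, -0.05, 0.1, 0, 0, 0], [0, 0, 0, 0, 0, 0]]]}}

```text
time: 17.85
eef_pos: [0.4704, 0.3154, 0.1629]
tcp_rot: [-0.005, 0.678, 0.735, -0.003]
ft_force: [-0.6, -0.7, -1.5]
grip_width: 0.063
```

```bash
python3 plan.py .4778 .3165 .07 94.5 .03
```

```text
t 17.85 pos [0.4704 0.3154 0.1629] yaw 94.7 grip 0.063 F [-0.6 -0.7 -1.5] j [0.46 0.3  1.6  0.01 1.26 0.38] rows needed 3.1
[0.0, 0.04, 0.46, -0.03, -0.01, 0.01]
[0.0, 0.04, 0.46, -0.03, -0.01, 0.01]
[0.0, 0.04, 0.46, -0.03, -0.01, 0.01]
[0.0, 0.04, 0.46, -0.03, -0.01, 0.01]
```

>>> {"fn": "jog_arm", "kwargs": {"increments": [[[0, 0.05, 0.3, -0.05, 0, 0], [0, 0.05, 0.4, -0.04, 0, 0], [0, 0, 0.4, 0, 0, 0], [0, 0, 0.3, 0, 0, 0], [0, 0, 0.15, 0, 0, 0]]]}}

```text
time: 18.35
eef_pos: [0.4767, 0.3129, 0.0844]
tcp_rot: [0.001, 0.678, 0.735, 0.001]
ft_force: [-0.0, -0.3, -0.5]
grip_width: 0.0633
```

```bash
python3 plan.py .4778 .3165 .025 94.5 .03
```

```text
t 18.35 pos [0.4767 0.3129 0.0844] yaw 94.6 grip 0.0633 F [-0.  -0.3 -0.5] j [ 0.46  0.37  1.71 -0.    1.07  0.38] rows needed 2.0
[0.03, 0.01, 0.59, 0.01, -0.0, 0.01]
[0.03, 0.01, 0.59, 0.01, -0.0, 0.01]
```

>>> {"fn": "jog_arm", "kwargs": {"increments": [[[0.05, 0.01, 0.25, 0, 0, 0], [0.03, 0, 0.3, 0, 0, 0], [0, 0, 0.25, 0, 0, 0], [0, 0, 0.15, 0, 0, 0], [0, 0, 0, 0, 0, 0]]]}}

```text
time: 18.85
eef_pos: [0.4787, 0.3156, 0.0343]
tcp_rot: [0.001, 0.679, 0.734, 0.002]
ft_force: [0.3, 0.0, -0.7]
grip_width: 0.0634
```

```bash
python3 plan.py .4778 .3165 .0155 94.5 .03;python3 - <<'E'
from tr import *
c=robot.camera("wrist");i=c["color"].copy()
tray(c,i,.4806,.2774,-85.54,(255,0,0))
cv2.imwrite("pics/w11.png",i)
E
```

```text
t 18.85 pos [0.4787 0.3156 0.0343] yaw 94.5 grip 0.0634 F [ 0.3  0.  -0.7] j [ 0.46  0.42  1.76 -0.    0.95  0.38] rows needed 0.6
[0.02, -0.02, 0.38, 0.04, -0.0, -0.0]
```

View pics/w11.png

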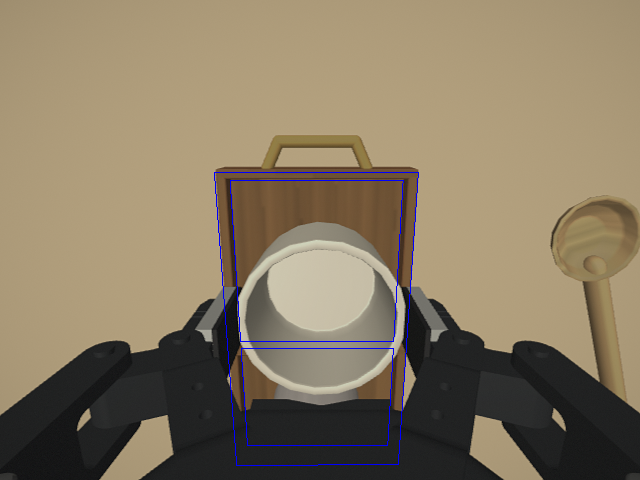

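>>> {"fn": "jog_arm", "kwargs": {"increments": [[[0, -0.02, 0.1, 0.03, 0, 0], [0, 0, 0.1, 0, 0, 0], [0, 0, 0.08, 0, 0, 0], [0, 0, 0.04, 0, 0, 0], [0, 0, 0, 0, 0, 0]]]}}

```text
time: 19.4
eef_pos: [0.4797, 0.3165, 0.0196]
tcp_rot: [0.001, 0.679, 0.734, 0.003]
ft_force: [-1.0, -0.7, -1.6]
grip_width: 0.0633
```

```bash
python3 plan.py .4778 .3165 .0155 94.5 .03
```

```text
t 19.4 pos [0.4797 0.3165 0.0196] yaw 94.5 grip 0.0633 F [-1.  -0.7 -1.6] j [0.46 0.44 1.78 0.   0.92 0.38] rows needed 0.2
[0.0, -0.04, 0.08, 0.05, -0.02, -0.0]
```

>>> {"fn": "jog_arm", "kwargs": {"increments": [[[0, -0.04, 0.03, 0.04, -0.02, 0], [0, 0, 0.03, 0, 0, 0], [0, 0, 0.02, 0, 0, 0], [0, 0, 0.02, 0, 0, 0], [0, 0, 0, 0, 0, 0]]]}}

```text
time: 19.9
eef_pos: [0.478, 0.3167, 0.0152]
tcp_rot: [0.0, 0.679, 0.734, 0.001]
ft_force: [-0.3, 0.7, -1.1]
grip_width: 0.0637
```

>>> {"fn": "jog_arm", "kwargs": {"increments": [[[0, 0, 0.01, 0, 0, 0], [0, 0, 0.01, 0, 0, 0], [0, 0, 0.01, 0, 0, 0], [0, 0, 0, 0, 0, 0], [0, 0, 0, 0, 0, 0]]]}}

```text
time: 20.4
eef_pos: [0.478, 0.3168, 0.0151]
tcp_rot: [0.001, 0.679, 0.734, 0.001]
ft_force: [-0.5, -0.3, 2.1]
grip_width: 0.0636
```

>>> {"fn": "jog_arm", "kwargs": {"increments": [[[0, 0, 0, 0, 0, 0], [0, 0, 0, 0, 0, 0], [0, 0, 0, 0, 0, 0], [0, 0, 0, 0, 0, 0], [0, 0, -0.1, 0, 0, 0]]], "gripper": 1}}

```text
time: 20.9
eef_pos: [0.4782, 0.3167, 0.0187]
tcp_rot: [0.001, 0.679, 0.734, 0.001]
ft_force: [0.2, 0.0, -0.0]
grip_width: 0.0852
```

>>> {"fn": "jog_arm", "kwargs": {"increments": [[[0, 0, -0.3, 0, 0, 0], [0, 0, -0.6, 0, 0, 0], [0, 0, -0.8, 0, 0, 0], [0, 0, -0.8, 0, 0, 0], [0, 0, -0.8, 0, 0, 0]]]}}

```text
time: 21.4
eef_pos: [0.4741, 0.3147, 0.1842]
tcp_rot: [-0.002, 0.679, 0.734, -0.006]
ft_force: [1.3, 0.2, 0.4]
grip_width: 0.0853
```

```bash
python3 plan.py .47 -.055 .2 77; python3 - <<'E'
from h import *
crop(robot.camera("scene")["color"],340,110,200,150,4,"pics/s12.png")
E
```

```text
t 21.4 pos [0.4741 0.3147 0.1842] yaw 94.5 grip 0.0853 F [1.3 0.2 0.4] j [ 0.46  0.29  1.55 -0.    1.31  0.39] rows needed 8.2
[-0.82, -0.07, -0.03, -0.01, 0.01, 0.32]
[-0.82, -0.05, -0.03, -0.01, 0.01, 0.32]
[-0.82, -0.02, -0.03, -0.01, 0.01, 0.32]
[-0.82, 0.01, -0.03, -0.01, 0.01, 0.32]
[-0.82, 0.04, -0.03, -0.01, 0.01, 0.32]
```

View pics/s12.png

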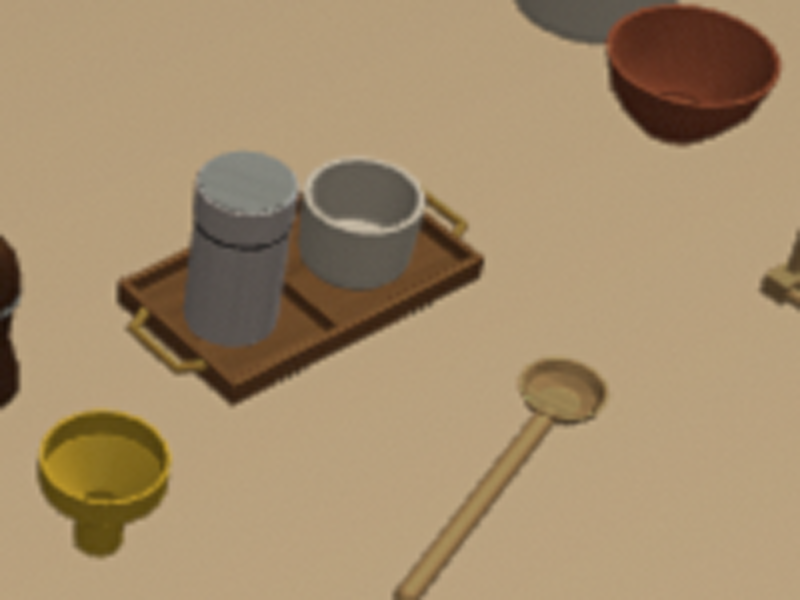

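The tea kit is complete: canister at (240,250) and bowl at (360,220), both upright. Next is the jar.

>>> {"fn": "jog_arm", "kwargs": {"increments": [[[-0.82, -0.07, -0.1, 0, 0, 0.32], [-0.82, -0.05, -0.1, 0, 0, 0.32], [-0.82, -0.02, -0.1, 0, 0, 0.32], [-0.82, 0.01, -0.05, 0, 0, 0.32], [-0.82, 0.04, -0.05, 0, 0, 0.32]]]}}

```text
time: 21.95
eef_pos: [0.4789, 0.1114, 0.2171]
tcp_rot: [0.003, 0.737, 0.676, 0.008]
ft_force: [0.8, -0.1, 0.6]
grip_width: 0.0857
```

```bash
python3 plan.py .47 -.055 .2 77
```

```text
t 21.95 pos [0.4789 0.1114 0.2171] yaw 85.1 grip 0.0857 F [ 0.8 -0.1  0.6] j [0.08 0.14 1.67 0.01 1.31 0.17] rows needed 3.7
[-0.83, 0.03, 0.08, 0.04, -0.02, 0.34]
[-0.83, 0.06, 0.08, 0.04, -0.02, 0.34]
[-0.83, 0.09, 0.08, 0.04, -0.02, 0.34]
[-0.83, 0.11, 0.08, 0.04, -0.02, 0.34]
```

>>> {"fn": "jog_arm", "kwargs": {"increments": [[[-0.83, 0.04, 0, 0.04, -0.02, 0.34], [-0.83, 0.08, 0.2, 0.04, -0.02, 0.34], [-0.7, 0.08, 0.3, 0, 0, 0.34], [-0.4, 0.05, 0.3, 0, 0, 0.2], [0, 0, 0, 0, 0, 0]]]}}

```text
time: 22.45
eef_pos: [0.4738, -0.0371, 0.1781]
tcp_rot: [0.005, 0.782, 0.623, 0.006]
ft_force: [-1.4, 1.1, 0.4]
grip_width: 0.0854
```

```bash
python3 plan.py .47 -.055 .1 77; python3 - <<'E'
from h import *
c=robot.camera("wrist");i=c["color"].copy()
for z,r in((0,.026),(.06,.026),(.08,.0235)): circ(c,i,(.470,-.0553),r,z,(0,0,255))
cv2.imwrite("pics/w13.png",i)
E
```

```text
t 22.45 pos [ 0.4738 -0.0371  0.1781] yaw 77.1 grip 0.0854 F [-1.4  1.1  0.4] j [-0.23  0.14  1.77  0.    1.22 -0.  ] rows needed 1.8
[-0.19, -0.01, 0.78, 0.07, -0.02, 0.01]
[-0.18, -0.0, 0.78, 0.07, -0.02, 0.01]
```

View pics/w13.png

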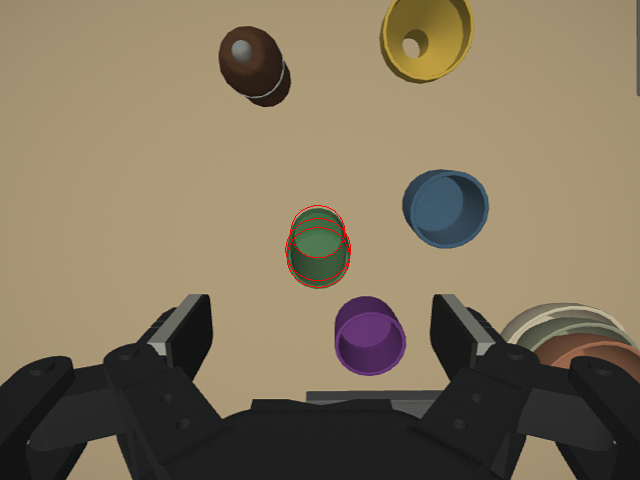

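>>> {"fn": "jog_arm", "kwargs": {"increments": [[[-0.12, 0, 0.4, 0.07, 0, 0], [-0.12, 0, 0.4, 0.04, 0, 0], [-0.1, 0, 0.4, 0, 0, 0], [0, 0, 0.3, 0, 0, 0], [0, 0, 0.15, 0, 0, 0]]]}}

```text
time: 23.0
eef_pos: [0.4774, -0.0482, 0.1]
tcp_rot: [0.004, 0.78, 0.626, 0.009]
ft_force: [-0.8, -0.4, -0.1]
grip_width: 0.086
```

```bash
python3 plan.py .47 -.0565 .018 77
```

```text
t 23.0 pos [ 0.4774 -0.0482  0.1   ] yaw 77.5 grip 0.086 F [-0.8 -0.4 -0.1] j [-0.25  0.22  1.89  0.01  1.02 -0.04] rows needed 1.8
[-0.1, -0.07, 0.82, 0.08, -0.04, 0.04]
[-0.1, -0.06, 0.82, 0.08, -0.04, 0.04]
```

>>> {"fn": "jog_arm", "kwargs": {"increments": [[[-0.12, -0.08, 0, 0.08, -0.05, 0.04], [-0.08, -0.06, 0.3, 0.06, -0.03, 0.04], [0, 0, 0.4, 0, 0, 0], [0, 0, 0.4, 0, 0, 0], [0, 0, 0.2, 0, 0, 0]]]}}

```text
time: 23.5
eef_pos: [0.4734, -0.0552, 0.0387]
tcp_rot: [0.005, 0.781, 0.625, 0.004]
ft_force: [-0.1, 0.2, 1.0]
grip_width: 0.0848
```

```bash
python3 plan.py .47 -.0565 .018 77
```

```text
t 23.5 pos [ 0.4734 -0.0552  0.0387] yaw 77.3 grip 0.0848 F [-0.1  0.2  1. ] j [-0.26  0.29  1.97  0.    0.86 -0.04] rows needed 0.5
[-0.04, -0.07, 0.41, 0.13, 0.0, 0.05]
```

>>> {"fn": "jog_arm", "kwargs": {"increments": [[[-0.03, -0.05, 0.15, 0.1, 0, 0], [0, 0, 0.12, 0, 0, 0], [0, 0, 0.08, 0, 0, 0], [0, 0, 0.04, 0, 0, 0], [0, 0, 0, 0, 0, 0]]]}}

```text
time: 24.0
eef_pos: [0.4725, -0.0563, 0.0197]
tcp_rot: [0.002, 0.781, 0.625, 0.001]
ft_force: [-0.1, -0.2, -0.5]
grip_width: 0.0854
```

```bash
python3 plan.py .47 -.0565 .018 77
```

```text
t 24.0 pos [ 0.4725 -0.0563  0.0197] yaw 77.4 grip 0.0854 F [-0.1 -0.2 -0.5] j [-0.26  0.32  1.99 -0.    0.82 -0.04] rows needed 0.1
[-0.01, -0.05, 0.03, 0.05, 0.0, 0.06]
```

>>> {"fn": "jog_arm", "kwargs": {"increments": [[[0, -0.05, 0, 0.03, 0, 0], [0, 0, 0, 0, 0, 0], [0, 0, 0, 0, 0, 0], [0, 0, 0, 0, 0, 0], [0, 0, 0, 0, 0, 0]]], "gripper": 0, "force": 40}}

```text
time: 24.5
eef_pos: [0.4702, -0.0558, 0.021]
tcp_rot: [0.001, 0.781, 0.625, 0.001]
ft_force: [-0.2, 0.3, -2.4]
grip_width: 0.0511
```

```bash
python3 plan.py .47 -.0565 .018 77; python3 - <<'E'
from h import *
cv2.imwrite("pics/w14.png",robot.camera("wrist")["color"])
E
```

```text
t 24.5 pos [ 0.4702 -0.0558  0.021 ] yaw 77.4 grip 0.0511 F [-0.2  0.3 -2.4] j [-0.26  0.32  1.99 -0.    0.83 -0.04] rows needed 0.1
[-0.01, -0.0, 0.06, 0.03, 0.0, 0.06]
```

View pics/w14.png

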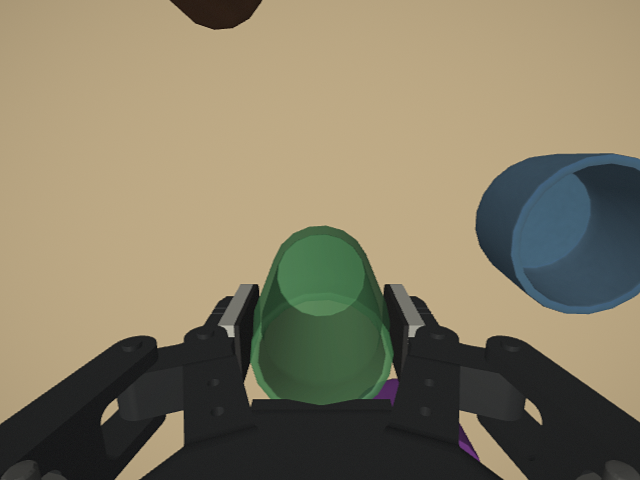

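>>> {"fn": "jog_arm", "kwargs": {"increments": [[[0, 0, -0.1, 0, 0, 0], [0, 0, -0.3, 0, 0, 0], [0, 0, -0.6, 0, 0, 0], [0, 0, -0.8, 0, 0, 0], [0, 0, -0.6, 0, 0, 0]]]}}

```text
time: 25.05
eef_pos: [0.4653, -0.0545, 0.1404]
tcp_rot: [-0.004, 0.781, 0.625, -0.003]
ft_force: [0.6, -0.3, -2.1]
grip_width: 0.051
```

```bash
python3 plan.py .4454 -.2822 .13 77 .03
```

```text
t 25.05 pos [ 0.4653 -0.0545  0.1404] yaw 77.3 grip 0.051 F [ 0.6 -0.3 -2.1] j [-0.27  0.18  1.83 -0.    1.15 -0.04] rows needed 7.6
[-0.57, 0.08, 0.03, -0.01, -0.0, 0.01]
[-0.57, 0.08, 0.03, -0.01, -0.0, 0.01]
[-0.57, 0.08, 0.03, -0.01, -0.0, 0.01]
[-0.57, 0.08, 0.03, -0.01, -0.0, 0.01]
[-0.57, 0.08, 0.03, -0.01, -0.0, 0.01]
```

>>> {"fn": "jog_arm", "kwargs": {"increments": [[[-0.3, 0.05, 0, 0, 0, 0], [-0.55, 0.08, 0, 0, 0, 0], [-0.65, 0.09, 0, 0, 0, 0], [-0.65, 0.09, 0, 0, 0, 0], [-0.65, 0.09, 0, 0, 0, 0]]]}}

```text
time: 25.55
eef_pos: [0.4577, -0.1965, 0.1478]
tcp_rot: [0.0, 0.778, 0.628, 0.001]
ft_force: [0.6, -0.2, -1.4]
grip_width: 0.0511
```

```bash
python3 plan.py .4454 -.2822 .13 77 .03
```

```text
t 25.55 pos [ 0.4577 -0.1965  0.1478] yaw 77.8 grip 0.0511 F [ 0.6 -0.2 -1.4] j [-0.55  0.21  1.77  0.    1.17 -0.33] rows needed 2.9
[-0.58, 0.04, 0.12, 0.01, -0.0, 0.04]
[-0.58, 0.04, 0.12, 0.01, -0.0, 0.04]
[-0.58, 0.05, 0.12, 0.01, -0.0, 0.04]
```

>>> {"fn": "jog_arm", "kwargs": {"increments": [[[-0.55, 0.04, 0, 0, 0, 0.04], [-0.5, 0.04, 0.1, 0, 0, 0.04], [-0.4, 0.05, 0.1, 0, 0, 0.04], [-0.15, 0, 0.1, 0, 0, 0], [0, 0, 0, 0, 0, 0]]]}}

```text
time: 26.05
eef_pos: [0.4453, -0.2832, 0.1328]
tcp_rot: [0.001, 0.784, 0.621, 0.001]
ft_force: [-0.6, 0.1, -1.9]
grip_width: 0.0509
```

```bash
python3 plan.py .4454 -.2822 .07 77 .03;python3 - <<'E'
from tr import *
c=robot.camera("wrist");i=c["color"].copy()
tray(c,i,.4936,-.2932,167.1,(255,0,0))
cv2.imwrite("pics/w15.png",i)
c=robot.camera("scene");i=c["color"].copy()
crop(i,110,180,200,160,4,"pics/s15.png")
E
```

```text
t 26.05 pos [ 0.4453 -0.2832  0.1328] yaw 76.7 grip 0.0509 F [-0.6  0.1 -1.9] j [-0.7   0.26  1.73  0.    1.15 -0.47] rows needed 2.1
[0.01, -0.0, 0.42, 0.01, 0.0, -0.01]
[0.01, -0.0, 0.42, 0.01, 0.0, -0.01]
[0.01, -0.0, 0.42, 0.01, 0.0, -0.01]
```

View pics/w15.png

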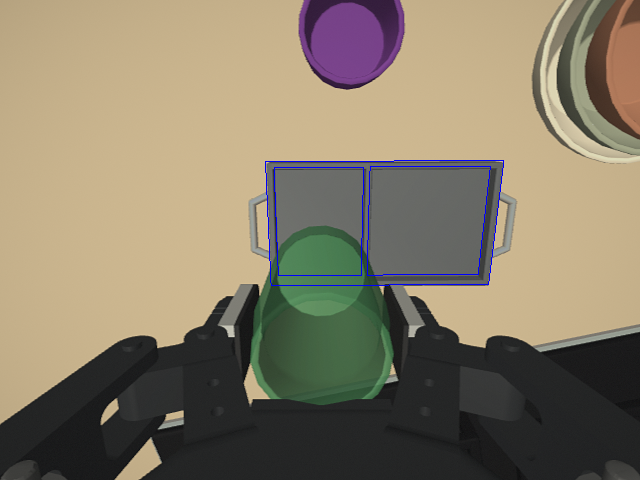

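View pics/s15.png

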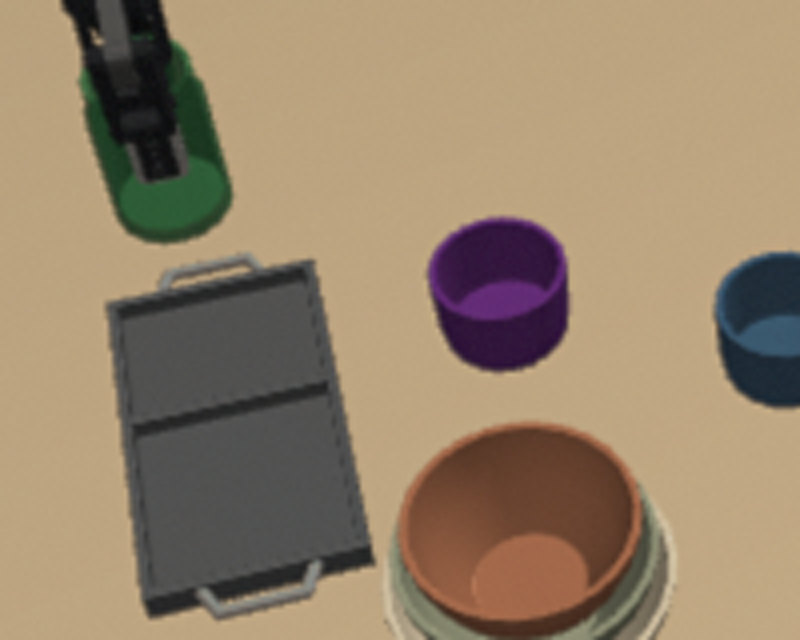

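>>> {"fn": "jog_arm", "kwargs": {"increments": [[[0, 0, 0.3, 0, 0, 0], [0, 0, 0.4, 0, 0, 0], [0, 0, 0.4, 0, 0, 0], [0, 0, 0.3, 0, 0, 0], [0, 0, 0.15, 0, 0, 0]]]}}

```text
time: 26.65
eef_pos: [0.4494, -0.2769, 0.0573]
tcp_rot: [0.004, 0.782, 0.624, 0.003]
ft_force: [-0.6, -0.1, -1.1]
grip_width: 0.0506
```

```bash
python3 plan.py .4454 -.2822 .027 77 .03
```

```text
t 26.65 pos [ 0.4494 -0.2769  0.0573] yaw 77.2 grip 0.0506 F [-0.6 -0.1 -1.1] j [-0.69  0.34  1.84  0.01  0.96 -0.47] rows needed 1.0
[-0.06, -0.03, 0.3, 0.05, 0.0, 0.01]
[-0.06, -0.03, 0.3, 0.05, 0.0, 0.01]
```

>>> {"fn": "jog_arm", "kwargs": {"increments": [[[-0.06, -0.04, 0.1, 0.05, 0, 0], [-0.06, -0.04, 0.12, 0.04, 0, 0], [0, 0, 0.12, 0, 0, 0], [0, 0, 0.1, 0, 0, 0], [0, 0, 0, 0, 0, 0]]]}}

```text
time: 27.15
eef_pos: [0.445, -0.2809, 0.035]
tcp_rot: [0.001, 0.781, 0.625, 0.0]
ft_force: [0.3, -0.0, -1.6]
grip_width: 0.0512
```

```bash
python3 plan.py .4454 -.2822 .027 77 .03
```

```text
t 27.15 pos [ 0.445  -0.2809  0.035 ] yaw 77.3 grip 0.0512 F [ 0.3 -0.  -1.6] j [-0.7   0.36  1.86  0.    0.91 -0.47] rows needed 0.3
[-0.02, 0.01, 0.16, 0.02, 0.0, 0.05]
```

>>> {"fn": "jog_arm", "kwargs": {"increments": [[[-0.02, 0.01, 0.05, 0.02, 0, 0], [0, 0, 0.05, 0, 0, 0], [0, 0, 0.04, 0, 0, 0], [0, 0, 0.03, 0, 0, 0], [0, 0, 0, 0, 0, 0]]]}}

```text
time: 27.65
eef_pos: [0.446, -0.283, 0.0269]
tcp_rot: [0.001, 0.781, 0.624, -0.0]
ft_force: [-0.6, 0.0, -1.0]
grip_width: 0.051
```

>>> {"fn": "jog_arm", "kwargs": {"increments": [[[0, 0, 0.01, 0, 0, 0], [0, 0, 0.01, 0, 0, 0], [0, 0, 0.01, 0, 0, 0], [0, 0, 0, 0, 0, 0], [0, 0, 0, 0, 0, 0]]]}}

```text
time: 28.15
eef_pos: [0.446, -0.2831, 0.0269]
tcp_rot: [0.002, 0.781, 0.625, -0.0]
ft_force: [-1.1, 0.3, 1.7]
grip_width: 0.0511
```

```bash
python3 plan.py .4454 -.2822 .027 77 .03
```

```text
t 28.15 pos [ 0.446  -0.2831  0.0269] yaw 77.3 grip 0.0511 F [-1.1  0.3  1.7] j [-0.7   0.38  1.87 -0.    0.89 -0.47] rows needed 0.1
[0.01, -0.02, -0.0, 0.02, 0.02, 0.05]
```

>>> {"fn": "jog_arm", "kwargs": {"increments": [[[0, 0, 0, 0, 0, 0], [0, 0, 0, 0, 0, 0], [0, 0, 0, 0, 0, 0], [0, 0, 0, 0, 0, 0], [0, 0, -0.1, 0, 0, 0]]], "gripper": 1}}

```text
time: 28.65
eef_pos: [0.4463, -0.2832, 0.0309]
tcp_rot: [0.001, 0.781, 0.625, 0.0]
ft_force: [0.6, 0.1, -0.2]
grip_width: 0.0854
```

>>> {"fn": "jog_arm", "kwargs": {"increments": [[[0, 0, -0.3, 0, 0, 0], [0, 0, -0.6, 0, 0, 0], [0, 0, -0.8, 0, 0, 0], [0, 0, -0.8, 0, 0, 0], [0, 0, -0.8, 0, 0, 0]]]}}

```text
time: 29.15
eef_pos: [0.4429, -0.2803, 0.1969]
tcp_rot: [-0.005, 0.781, 0.624, -0.001]
ft_force: [1.0, 0.1, 0.5]
grip_width: 0.0856
```

```bash
python3 plan.py .58 .0814 .2 77; python3 - <<'E'
from h import *
c=robot.camera("wrist");i=c["color"].copy()
for z,r in((.006,.026),(.066,.026),(.086,.0235)): circ(c,i,(.446,-.283),r,z,(0,0,255))
cv2.imwrite("pics/w16.png",i)
E
```

```text
t 29.15 pos [ 0.4429 -0.2803  0.1969] yaw 77.3 grip 0.0856 F [1.  0.1 0.5] j [-0.7   0.21  1.63 -0.    1.31 -0.47] rows needed 8.6
[0.85, 0.12, -0.0, -0.01, -0.0, 0.01]
[0.85, 0.12, -0.0, -0.01, -0.0, 0.01]
[0.85, 0.12, -0.0, -0.01, -0.0, 0.01]
[0.85, 0.12, -0.01, -0.01, -0.0, 0.01]
[0.85, 0.12, -0.01, -0.01, -0.0, 0.01]
```

View pics/w16.png

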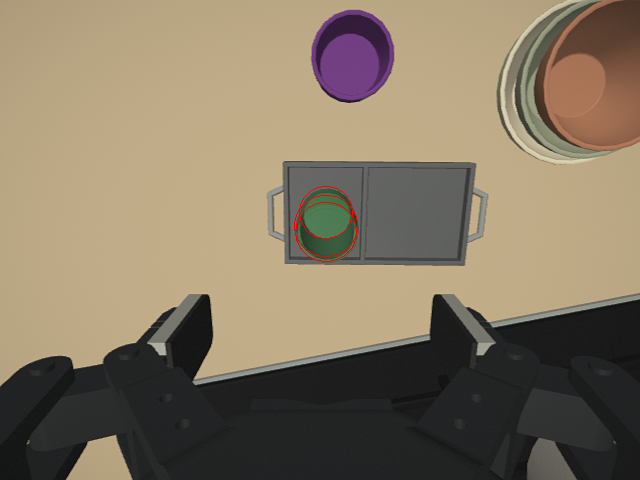

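>>> {"fn": "jog_arm", "kwargs": {"increments": [[[0.5, 0.07, 0, 0, 0, 0], [0.85, 0.12, 0, 0, 0, 0], [0.85, 0.12, 0, 0, 0, 0], [0.85, 0.12, 0, 0, 0, 0], [0.85, 0.12, 0, 0, 0, 0]]]}}

```text
time: 29.7
eef_pos: [0.5205, -0.1012, 0.2096]
tcp_rot: [0.01, 0.784, 0.62, 0.001]
ft_force: [-0.3, -0.0, -0.6]
grip_width: 0.0856
```

>>> {"fn": "jog_arm", "kwargs": {"increments": [[[0.85, 0.12, 0, 0, 0, 0], [0.85, 0.12, 0, 0, 0, 0], [0.75, 0.1, 0, 0, 0, 0], [0.5, 0.07, 0, 0, 0, 0], [0, 0, 0, 0, 0, 0]]]}}

```text
time: 30.2
eef_pos: [0.5774, 0.0492, 0.2095]
tcp_rot: [0.01, 0.782, 0.623, 0.004]
ft_force: [-0.3, -0.5, 0.9]
grip_width: 0.0855
```

```bash
python3 plan.py .58 .0814 .15 77; python3 - <<'E'
from h import *
c=robot.camera("wrist");i=c["color"].copy()
for z,r in((0,.0125),(.044,.032),(.06,.032)): circ(c,i,(.580,.0814),r,z,(0,0,255))
cv2.imwrite("pics/w17.png",i)
E
```

```text
t 30.2 pos [0.5774 0.0492 0.2095] yaw 77.0 grip 0.0855 F [-0.3 -0.5  0.9] j [-0.03  0.27  1.51 -0.01  1.34  0.2 ] rows needed 1.5
[0.32, -0.06, 0.59, 0.1, 0.03, 0.0]
[0.32, -0.05, 0.59, 0.1, 0.03, 0.0]
```

View pics/w17.png

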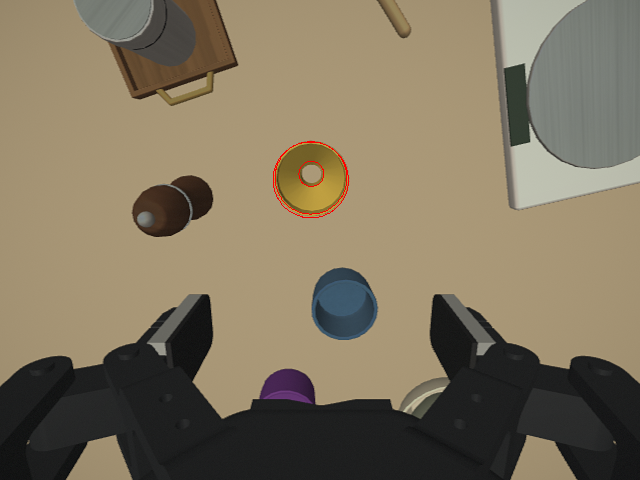

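>>> {"fn": "jog_arm", "kwargs": {"increments": [[[0.25, -0.05, 0.3, 0.1, 0, 0], [0.25, -0.05, 0.5, 0.1, 0, 0], [0.15, 0, 0.5, 0, 0, 0], [0.05, 0, 0.4, 0, 0, 0], [0, 0, 0.1, 0, 0, 0]]]}}

```text
time: 30.75
eef_pos: [0.5788, 0.0803, 0.1143]
tcp_rot: [0.002, 0.785, 0.62, -0.004]
ft_force: [0.6, -0.5, -0.2]
grip_width: 0.0856
```

```bash
python3 plan.py .58 .0814 .024 77
```

```text
t 30.75 pos [0.5788 0.0803 0.1143] yaw 76.6 grip 0.0856 F [ 0.6 -0.5 -0.2] j [ 0.02  0.36  1.63 -0.01  1.16  0.26] rows needed 2.0
[0.01, 0.01, 0.6, -0.01, 0.03, -0.02]
[0.01, 0.01, 0.6, -0.01, 0.03, -0.02]
[0.01, 0.01, 0.6, -0.01, 0.03, -0.02]
```

>>> {"fn": "jog_arm", "kwargs": {"increments": [[[0, 0, 0.3, 0, 0, 0], [0, 0, 0.4, 0, 0.03, 0], [0, 0, 0.4, 0, 0.03, 0], [0, 0, 0.3, 0, 0, 0], [0, 0, 0.1, 0, 0, 0]]]}}

```text
time: 31.25
eef_pos: [0.5778, 0.0762, 0.0366]
tcp_rot: [-0.0, 0.787, 0.617, -0.002]
ft_force: [-0.2, -0.5, -0.6]
grip_width: 0.0855
```

```bash
python3 plan.py .58 .0814 .024 77
```

```text
t 31.25 pos [0.5778 0.0762 0.0366] yaw 76.2 grip 0.0855 F [-0.2 -0.5 -0.6] j [ 0.01  0.43  1.73 -0.    0.98  0.26] rows needed 0.3
[0.11, 0.02, 0.25, -0.03, 0.03, -0.13]
```

>>> {"fn": "jog_arm", "kwargs": {"increments": [[[0.1, 0.02, 0.08, 0, 0.03, -0.1], [0.02, 0.01, 0.08, 0, 0, 0], [0, 0, 0.06, 0, 0, 0], [0, 0, 0.03, 0, 0, 0], [0, 0, 0, 0, 0, 0]]]}}

```text
time: 31.75
eef_pos: [0.5824, 0.0812, 0.025]
tcp_rot: [-0.0, 0.784, 0.621, 0.001]
ft_force: [-0.4, -0.2, 0.6]
grip_width: 0.0852
```

```bash
python3 plan.py .58 .0814 .024 77
```

```text
t 31.75 pos [0.5824 0.0812 0.025 ] yaw 76.8 grip 0.0852 F [-0.4 -0.2  0.6] j [0.02 0.45 1.74 0.   0.95 0.25] rows needed 0.1
[-0.01, -0.05, 0.02, 0.0, -0.01, -0.04]
```

>>> {"fn": "jog_arm", "kwargs": {"increments": [[[0, -0.05, 0.03, 0, 0, 0], [0, 0, 0, 0, 0, 0], [0, 0, 0, 0, 0, 0], [0, 0, 0, 0, 0, 0], [0, 0, 0, 0, 0, 0]]]}}

```text
time: 32.25
eef_pos: [0.5802, 0.082, 0.0245]
tcp_rot: [0.0, 0.784, 0.621, 0.001]
ft_force: [-0.3, -0.1, -0.1]
grip_width: 0.0853
```

>>> {"fn": "jog_arm", "kwargs": {"increments": [[[0, 0, 0, 0, 0, 0], [0, 0, 0, 0, 0, 0], [0, 0, 0, 0, 0, 0], [0, 0, 0, 0, 0, 0], [0, 0, 0, 0, 0, 0]]], "gripper": 0, "force": 25}}

```text
time: 32.75
eef_pos: [0.5805, 0.0821, 0.0249]
tcp_rot: [0.0, 0.784, 0.621, 0.002]
ft_force: [0.3, -0.6, 0.8]
grip_width: 0.0611
```

```bash
python3 plan.py .58 .0814 .024 77; python3 - <<'E'
from h import *
cv2.imwrite("pics/w18.png",robot.camera("wrist")["color"])
E
```

```text
t 32.75 pos [0.5805 0.0821 0.0249] yaw 76.8 grip 0.0611 F [ 0.3 -0.6  0.8] j [0.02 0.45 1.74 0.   0.95 0.25] rows needed 0.0
[-0.02, -0.01, 0.02, 0.03, -0.02, -0.04]
```

View pics/w18.png

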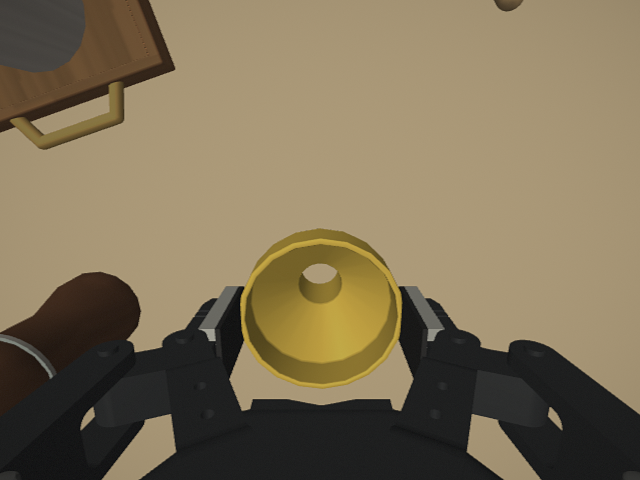

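>>> {"fn": "jog_arm", "kwargs": {"increments": [[[0, 0, -0.1, 0, 0, 0], [0, 0, -0.3, 0, 0, 0], [0, 0, -0.6, 0, 0, 0], [0, 0, -0.8, 0, 0, 0], [0, 0, -0.8, 0, 0, 0]]]}}

```text
time: 33.3
eef_pos: [0.575, 0.0816, 0.1525]
tcp_rot: [-0.005, 0.784, 0.621, -0.005]
ft_force: [1.0, -0.4, -0.4]
grip_width: 0.0618
```

```bash
python3 plan.py .446 -.283 .17 77 .03; python3 - <<'E'
from h import *
cv2.imwrite("pics/w19.png",robot.camera("wrist")["color"])
E
```

```text
t 33.3 pos [0.575  0.0816 0.1525] yaw 76.8 grip 0.0618 F [ 1.  -0.4 -0.4] j [0.02 0.33 1.58 0.   1.25 0.25] rows needed 12.9
[-0.59, -0.07, -0.02, -0.01, 0.0, -0.0]
[-0.59, -0.07, -0.02, -0.01, 0.0, -0.0]
[-0.59, -0.07, -0.02, -0.01, 0.0, -0.0]
[-0.59, -0.07, -0.03, -0.01, 0.0, -0.0]
[-0.59, -0.07, -0.03, -0.01, 0.0, -0.0]
```

View pics/w19.png

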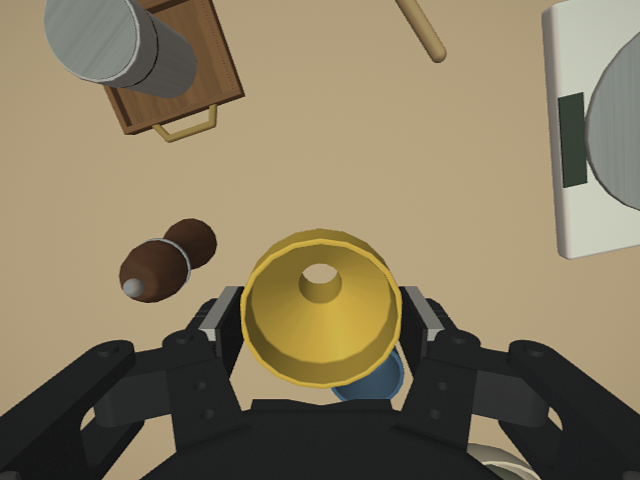

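Funnel held level. Carry it to the jar.

>>> {"fn": "jog_arm", "kwargs": {"increments": [[[-0.3, -0.04, -0.05, 0, 0, 0], [-0.6, -0.07, -0.05, 0, 0, 0], [-0.75, -0.09, -0.05, 0, 0, 0], [-0.75, -0.09, -0.05, 0, 0, 0], [-0.75, -0.09, -0.05, 0, 0, 0]]]}}

```text
time: 33.85
eef_pos: [0.5235, -0.0703, 0.1736]
tcp_rot: [0.001, 0.781, 0.624, 0.001]
ft_force: [0.5, -0.9, 0.2]
grip_width: 0.0618
```

>>> {"fn": "jog_arm", "kwargs": {"increments": [[[-0.75, -0.09, 0, 0, 0, 0], [-0.75, -0.09, 0, 0, 0, 0], [-0.75, -0.09, 0, 0, 0, 0], [-0.6, -0.08, 0, 0, 0, 0], [-0.4, -0.05, 0, 0, 0, 0]]]}}

```text
time: 34.35
eef_pos: [0.4574, -0.234, 0.1697]
tcp_rot: [-0.002, 0.782, 0.623, -0.002]
ft_force: [0.4, 0.3, -0.3]
grip_width: 0.0614
```

```bash
python3 plan.py .446 -.283 .17 77 .03
```

```text
t 34.35 pos [ 0.4574 -0.234   0.1697] yaw 77.1 grip 0.0614 F [ 0.4  0.3 -0.3] j [-0.61  0.22  1.7  -0.    1.24 -0.38] rows needed 1.7
[-0.5, -0.0, -0.0, -0.03, 0.0, 0.01]
[-0.5, -0.0, -0.0, -0.03, 0.0, 0.01]
```

>>> {"fn": "jog_arm", "kwargs": {"increments": [[[-0.4, 0, 0, -0.03, 0, 0], [-0.35, 0, 0.05, -0.03, 0, 0], [-0.15, 0, 0.05, 0, 0, 0], [0, 0, 0, 0, 0, 0], [0, 0, 0, 0, 0, 0]]]}}

```text
time: 34.85
eef_pos: [0.4393, -0.2821, 0.1606]
tcp_rot: [-0.004, 0.784, 0.62, -0.002]
ft_force: [-0.0, -0.1, -0.5]
grip_width: 0.0613
```

```bash
python3 plan.py .446 -.283 .12 77 .03; python3 - <<'E'
from h import *
for n in("scene","top"):
    c=robot.camera(n);i=c["color"].copy()
    for z,r in((.006,.026),(.066,.026),(.086,.0235)): circ(c,i,(.446,-.283),r,z,(0,0,255))
    if n=="scene":crop(i,90,170,150,112,5,"pics/s20.png")
    else: crop(i,400,200,150,112,5,"pics/t20.png")
E
```

```text
t 34.85 pos [ 0.4393 -0.2821  0.1606] yaw 76.7 grip 0.0613 F [-0.  -0.1 -0.5] j [-0.7   0.24  1.69 -0.    1.22 -0.47] rows needed 1.4
[0.01, 0.07, 0.41, -0.05, -0.01, -0.02]
[0.01, 0.07, 0.41, -0.05, -0.01, -0.02]
```

View pics/s20.png

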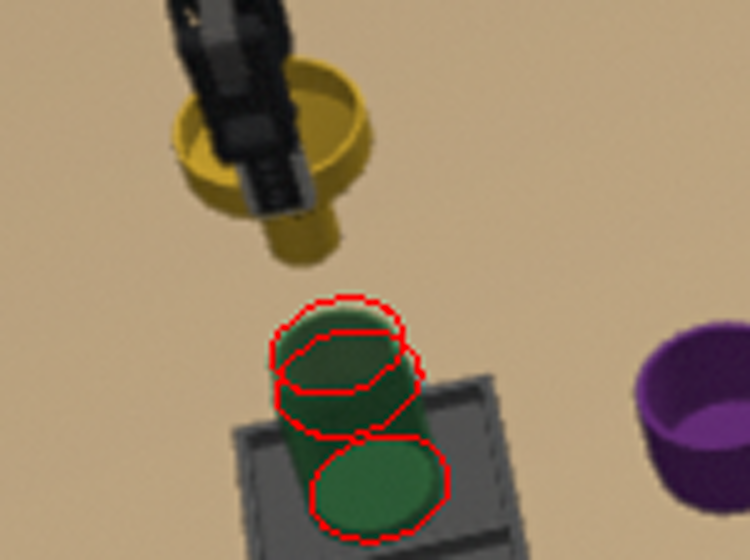

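View pics/t20.png

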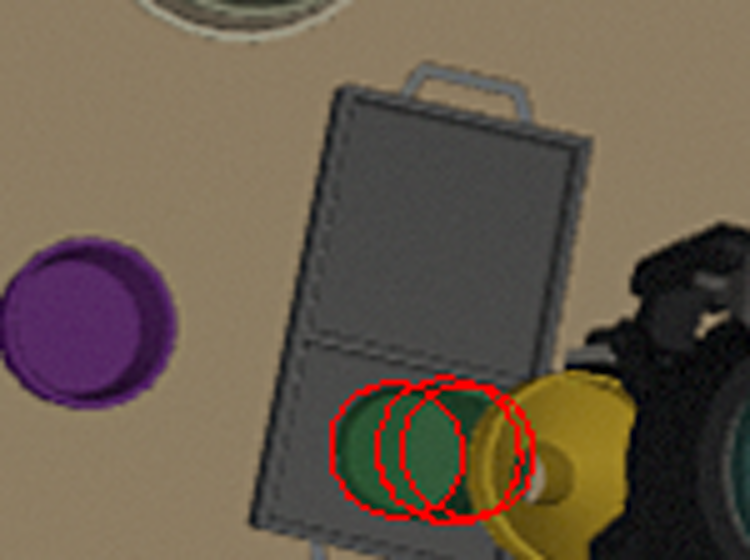

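>>> {"fn": "jog_arm", "kwargs": {"increments": [[[0, 0.07, 0.2, -0.05, 0, 0], [0, 0.06, 0.25, -0.04, 0, 0], [0, 0, 0.2, 0, 0, 0], [0, 0, 0.1, 0, 0, 0], [0, 0, 0, 0, 0, 0]]]}}

```text
time: 35.45
eef_pos: [0.4476, -0.2802, 0.1206]
tcp_rot: [0.0, 0.782, 0.623, 0.001]
ft_force: [0.5, -0.3, -1.0]
grip_width: 0.0615
```

```bash
python3 plan.py .446 -.283 .08 77 .03
```

```text
t 35.45 pos [ 0.4476 -0.2802  0.1206] yaw 77.0 grip 0.0615 F [ 0.5 -0.3 -1. ] j [-0.69  0.27  1.75  0.    1.12 -0.47] rows needed 1.4
[-0.03, -0.01, 0.41, 0.01, -0.01, 0.0]
[-0.03, -0.01, 0.41, 0.01, -0.01, 0.0]
```

>>> {"fn": "jog_arm", "kwargs": {"increments": [[[-0.06, -0.03, 0.1, 0, 0, 0], [-0.03, -0.02, 0.12, 0, 0, 0], [0, 0, 0.1, 0, 0, 0], [0, 0, 0.1, 0, 0, 0], [0, 0, 0, 0, 0, 0]]]}}

```text
time: 35.95
eef_pos: [0.4442, -0.2846, 0.0983]
tcp_rot: [0.001, 0.782, 0.623, 0.001]
ft_force: [0.9, -0.4, -0.5]
grip_width: 0.0616
```

```bash
python3 plan.py .446 -.283 .08 77 .03
```

```text
t 35.95 pos [ 0.4442 -0.2846  0.0983] yaw 77.0 grip 0.0616 F [ 0.9 -0.4 -0.5] j [-0.7   0.29  1.78  0.    1.07 -0.48] rows needed 0.6
[0.04, 0.03, 0.37, 0.02, -0.01, 0.01]
```

>>> {"fn": "jog_arm", "kwargs": {"increments": [[[0.04, 0.03, 0.08, 0.02, 0, 0], [0, 0, 0.08, 0, 0, 0], [0, 0, 0.06, 0, 0, 0], [0, 0, 0.05, 0, 0, 0], [0, 0, 0, 0, 0, 0]]]}}

```text
time: 36.45
eef_pos: [0.4467, -0.283, 0.0839]
tcp_rot: [0.0, 0.782, 0.623, 0.001]
ft_force: [0.3, -0.4, -0.1]
grip_width: 0.0614
```

```bash
python3 plan.py .446 -.283 .08 77 .03; python3 - <<'E'
from h import *
for n in("scene",):
    c=robot.camera(n);i=c["color"].copy()
    crop(i,90,170,150,112,5,"pics/s21.png")
E
```

```text
t 36.45 pos [ 0.4467 -0.283   0.0839] yaw 77.0 grip 0.0614 F [ 0.3 -0.4 -0.1] j [-0.7   0.31  1.8   0.    1.03 -0.47] rows needed 0.1
[-0.0, -0.01, 0.08, 0.01, -0.01, 0.01]
```

View pics/s21.png

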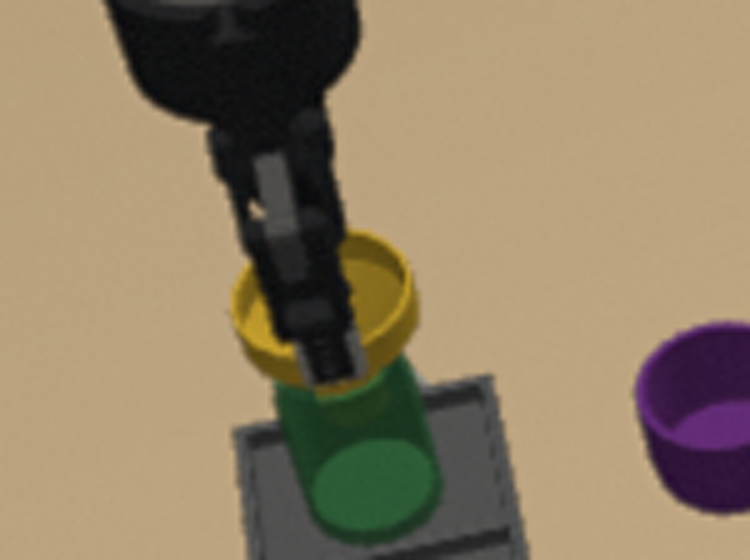

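The spout is inside the mouth (visible through the glass at about (355,400)). I'll lower the last ~4 mm until it touches.

>>> {"fn": "jog_arm", "kwargs": {"increments": [[[0, 0, 0.03, 0, 0, 0], [0, 0, 0.03, 0, 0, 0], [0, 0, 0.02, 0, 0, 0], [0, 0, 0.01, 0, 0, 0], [0, 0, 0, 0, 0, 0]]]}}

```text
time: 37.0
eef_pos: [0.4472, -0.2839, 0.0804]
tcp_rot: [0.001, 0.782, 0.623, 0.001]
ft_force: [-0.3, -0.2, 1.0]
grip_width: 0.0616
```

>>> {"fn": "jog_arm", "kwargs": {"increments": [[[0, 0, 0.01, 0, 0, 0], [0, 0, 0.01, 0, 0, 0], [0, 0, 0, 0, 0, 0], [0, 0, 0, 0, 0, 0], [0, 0, 0, 0, 0, 0]]]}}

```text
time: 37.5
eef_pos: [0.4472, -0.2841, 0.0799]
tcp_rot: [0.002, 0.782, 0.623, 0.001]
ft_force: [-0.9, -0.4, 1.3]
grip_width: 0.0617
```

```bash
python3 plan.py .446 -.283 .079 77 .03
```

```text
t 37.5 pos [ 0.4472 -0.2841  0.0799] yaw 77.0 grip 0.0617 F [-0.9 -0.4  1.3] j [-0.7   0.32  1.8   0.    1.02 -0.47] rows needed 0.1
[0.02, -0.03, 0.02, 0.03, 0.01, 0.01]
```

>>> {"fn": "jog_arm", "kwargs": {"increments": [[[0, 0, 0.02, 0, 0, 0], [0, 0, 0.01, 0, 0, 0], [0, 0, 0, 0, 0, 0], [0, 0, 0, 0, 0, 0], [0, 0, 0, 0, 0, 0]]]}}

```text
time: 38.0
eef_pos: [0.4477, -0.2844, 0.0796]
tcp_rot: [0.003, 0.782, 0.623, 0.001]
ft_force: [-0.6, 1.2, 2.6]
grip_width: 0.0616
```

Seated, with the force rising. Release.

>>> {"fn": "jog_arm", "kwargs": {"increments": [[[0, 0, 0, 0, 0, 0], [0, 0, 0, 0, 0, 0], [0, 0, 0, 0, 0, 0], [0, 0, 0, 0, 0, 0], [0, 0, -0.1, 0, 0, 0]]], "gripper": 1}}

```text
time: 38.5
eef_pos: [0.4472, -0.2835, 0.0828]
tcp_rot: [0.001, 0.782, 0.623, 0.001]
ft_force: [1.0, 0.1, 0.5]
grip_width: 0.0859
```

>>> {"fn": "jog_arm", "kwargs": {"increments": [[[0, 0, -0.3, 0, 0, 0], [0, 0, -0.5, 0, 0, 0], [0, 0, -0.6, 0, 0, 0], [0, 0, -0.7, 0, 0, 0], [0, 0, -0.7, 0, 0, 0]]]}}

```text
time: 39.0
eef_pos: [0.4441, -0.2812, 0.2235]
tcp_rot: [-0.005, 0.782, 0.623, -0.0]
ft_force: [0.6, -0.9, -0.3]
grip_width: 0.085
```

```bash
python3 plan.py .5815 -.0515 .2 167; python3 - <<'E'
from h import *
i=robot.camera("scene")["color"]
crop(i,90,170,150,112,5,"pics/s22.png")
c=robot.camera("wrist");i=c["color"].copy()
for z,r in((.066,.026),(.114,.032),(.098,.032)): circ(c,i,(.4467,-.2835),r,z,(0,0,255))
cv2.imwrite("pics/w22.png",i)
E
```

```text
t 39.0 pos [ 0.4441 -0.2812  0.2235] yaw 77.0 grip 0.085 F [ 0.6 -0.9 -0.3] j [-0.7   0.2   1.58  0.    1.37 -0.47] rows needed 15.5
[0.32, 0.1, 0.03, -0.0, -0.01, -0.94]
[0.31, 0.13, 0.03, -0.0, -0.01, -0.94]
[0.29, 0.16, 0.03, -0.0, -0.01, -0.94]
[0.27, 0.19, 0.03, -0.0, -0.01, -0.94]
[0.25, 0.22, 0.03, -0.0, -0.01, -0.94]
```

View pics/s22.png

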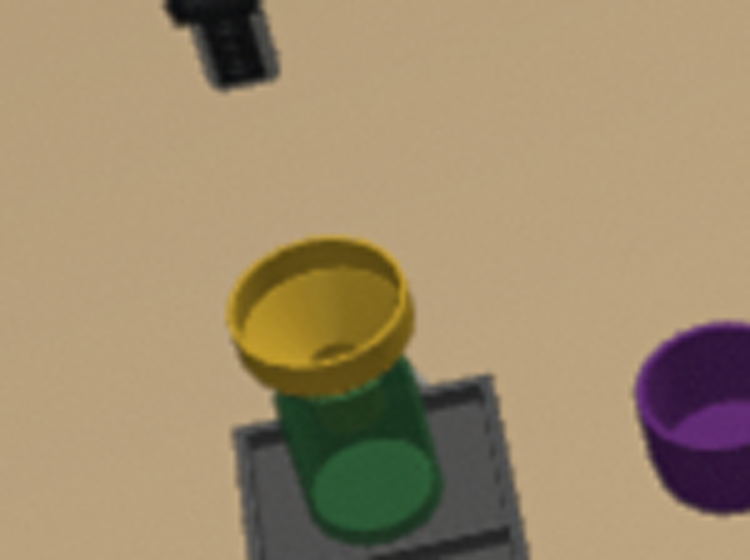

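View pics/w22.png

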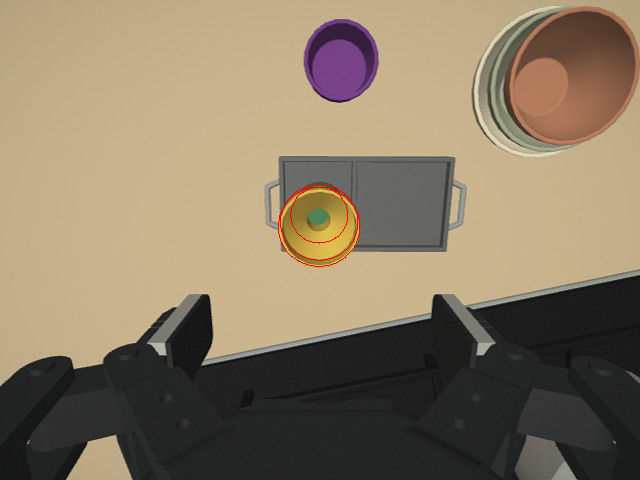

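```bash
python3 plan.py .5815 -.0515 .2 -13
```

```text
t 39.1 pos [ 0.447  -0.2835  0.2277] yaw 77.0 grip 0.0854 F [ 0.9 -0.3 -0.1] j [-0.7   0.2   1.57  0.    1.37 -0.47] rows needed 15.5
[0.32, 0.1, 0.03, 0.0, -0.0, 0.94]
[0.33, 0.07, 0.03, 0.0, -0.0, 0.94]
[0.33, 0.03, 0.03, 0.0, -0.0, 0.94]
[0.34, 0.0, 0.03, 0.0, -0.0, 0.94]
[0.33, -0.03, 0.03, 0.0, -0.0, 0.94]
```

>>> {"fn": "jog_arm", "kwargs": {"increments": [[[0.32, 0.1, 0, 0, 0, 1], [0.33, 0.07, 0, 0, 0, 1], [0.33, 0.03, 0, 0, 0, 1], [0.34, 0, 0, 0, 0, 1], [0.33, -0.03, 0, 0, 0, 1]]]}}

```text
time: 39.6
eef_pos: [0.4906, -0.2115, 0.2283]
tcp_rot: [0.002, 0.922, 0.388, 0.001]
ft_force: [0.3, 0.4, 0.2]
grip_width: 0.0857
```

```bash
python3 plan.py .5815 -.0515 .2 -13
```

```text
t 39.6 pos [ 0.4906 -0.2115  0.2283] yaw 45.6 grip 0.0857 F [0.3 0.4 0.2] j [-0.54  0.2   1.56 -0.    1.37  0.24] rows needed 10.1
[0.32, -0.09, 0.05, 0.0, -0.0, 0.89]
[0.31, -0.12, 0.05, 0.0, -0.0, 0.89]
[0.3, -0.14, 0.05, 0.0, -0.0, 0.89]
[0.29, -0.17, 0.05, 0.0, -0.0, 0.89]
[0.27, -0.2, 0.05, 0.0, -0.0, 0.89]
```

>>> {"fn": "jog_arm", "kwargs": {"increments": [[[0.35, -0.1, 0.05, 0, 0, 1], [0.35, -0.13, 0.05, 0, 0, 1], [0.34, -0.16, 0.05, 0, 0, 1], [0.33, -0.2, 0.05, 0, 0, 1], [0.32, -0.23, 0.05, 0, 0, 1]]]}}

```text
time: 40.1
eef_pos: [0.5399, -0.1269, 0.2133]
tcp_rot: [0.001, 0.992, 0.124, 0.0]
ft_force: [-0.1, -0.0, 0.2]
grip_width: 0.0857
```

```bash
python3 plan.py .5815 -.0515 .18 -13
```

```text
t 40.1 pos [ 0.5399 -0.1269  0.2133] yaw 14.3 grip 0.0857 F [-0.1 -0.   0.2] j [-0.36  0.24  1.54 -0.    1.35  0.97] rows needed 4.7
[0.24, -0.25, 0.13, 0.0, -0.0, 0.91]
[0.21, -0.27, 0.13, 0.0, -0.0, 0.91]
[0.18, -0.29, 0.13, 0.0, -0.0, 0.91]
[0.16, -0.31, 0.13, 0.0, -0.0, 0.91]
[0.13, -0.32, 0.13, 0.0, -0.0, 0.91]
```

>>> {"fn": "jog_arm", "kwargs": {"increments": [[[0.24, -0.25, 0.1, 0, 0, 0.9], [0.21, -0.27, 0.1, 0, 0, 0.9], [0.18, -0.29, 0.1, 0, 0, 0.9], [0.16, -0.31, 0.1, 0, 0, 0.9], [0, 0, 0, 0, 0, 0]]]}}

```text
time: 40.6
eef_pos: [0.5741, -0.0617, 0.1894]
tcp_rot: [-0.0, 0.997, -0.071, -0.002]
ft_force: [-0.4, 0.5, -0.1]
grip_width: 0.0858
```

```bash
python3 plan.py .5815 -.0515 .09 -13; python3 - <<'E'
from h import *
c=robot.camera("wrist");i=c["color"].copy()
for z,r in((.046,.033),): circ(c,i,(.5815,-.0515),r,z,(0,0,255))
cv2.imwrite("pics/w23.png",i)
E
```

```text
t 40.6 pos [ 0.5741 -0.0617  0.1894] yaw -8.1 grip 0.0858 F [-0.4  0.5 -0.1] j [-0.23  0.29  1.53 -0.    1.32  1.49] rows needed 2.2
[0.04, -0.07, 0.66, -0.0, 0.01, 0.27]
[0.04, -0.08, 0.66, -0.0, 0.01, 0.27]
[0.04, -0.08, 0.66, -0.0, 0.01, 0.27]
```

View pics/w23.png

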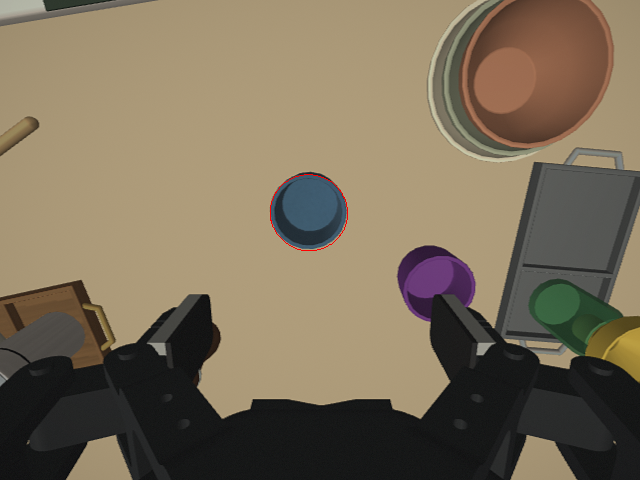

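>>> {"fn": "jog_arm", "kwargs": {"increments": [[[0.05, -0.08, 0.3, 0, 0, 0.27], [0.05, -0.08, 0.5, 0, 0, 0.27], [0.04, -0.08, 0.5, 0, 0, 0.27], [0, 0, 0.4, 0, 0, 0], [0, 0, 0.2, 0, 0, 0]]]}}

```text
time: 41.15
eef_pos: [0.5828, -0.0568, 0.095]
tcp_rot: [0.003, 0.994, -0.11, 0.001]
ft_force: [-0.4, 0.4, -0.5]
grip_width: 0.0852
```

```bash
python3 plan.py .5815 -.0515 .0096 -13
```

```text
t 41.15 pos [ 0.5828 -0.0568  0.095 ] yaw -12.7 grip 0.0852 F [-0.4  0.4 -0.5] j [-0.21  0.38  1.66 -0.01  1.1   1.58] rows needed 1.9
[-0.03, -0.05, 0.85, 0.02, -0.01, 0.03]
[-0.03, -0.05, 0.85, 0.02, -0.01, 0.03]
```

>>> {"fn": "jog_arm", "kwargs": {"increments": [[[-0.03, -0.06, 0.2, 0, 0, 0], [-0.02, -0.04, 0.35, 0, 0, 0], [0, 0, 0.4, 0, 0, 0], [0, 0, 0.25, 0, 0, 0], [0, 0, 0.1, 0, 0, 0]]]}}

```text
time: 41.65
eef_pos: [0.5822, -0.054, 0.0292]
tcp_rot: [0.003, 0.994, -0.11, 0.003]
ft_force: [0.1, -0.5, 0.3]
grip_width: 0.0855
```

```bash
python3 plan.py .5815 -.0515 .0096 -13
```

```text
t 41.65 pos [ 0.5822 -0.054   0.0292] yaw -12.6 grip 0.0855 F [ 0.1 -0.5  0.3] j [-0.21  0.44  1.74 -0.01  0.95  1.59] rows needed 0.4
[-0.03, -0.05, 0.39, 0.06, -0.06, 0.07]
```

>>> {"fn": "jog_arm", "kwargs": {"increments": [[[-0.02, -0.05, 0.12, 0.05, -0.05, 0.05], [0, 0, 0.12, 0, 0, 0], [0, 0, 0.08, 0, 0, 0], [0, 0, 0.05, 0, 0, 0], [0, 0, 0, 0, 0, 0]]]}}

```text
time: 42.15
eef_pos: [0.5834, -0.0517, 0.0108]
tcp_rot: [0.0, 0.994, -0.112, 0.002]
ft_force: [0.2, -0.5, -0.2]
grip_width: 0.0854
```

```bash
python3 plan.py .5815 -.0515 .0096 -13
```

```text
t 42.15 pos [ 0.5834 -0.0517  0.0108] yaw -12.9 grip 0.0854 F [ 0.2 -0.5 -0.2] j [-0.21  0.46  1.76 -0.    0.91  1.59] rows needed 0.0
[-0.04, 0.0, 0.02, 0.0, -0.04, 0.02]
```

>>> {"fn": "jog_arm", "kwargs": {"increments": [[[-0.04, 0, 0.03, 0, -0.03, 0], [0, 0, 0, 0, 0, 0], [0, 0, 0, 0, 0, 0], [0, 0, 0, 0, 0, 0], [0, 0, 0, 0, 0, 0]]], "gripper": 0, "force": 40}}

```text
time: 42.65
eef_pos: [0.5813, -0.0513, 0.0105]
tcp_rot: [0.0, 0.994, -0.112, 0.001]
ft_force: [-1.3, 0.0, -0.7]
grip_width: 0.064
```

>>> {"fn": "jog_arm", "kwargs": {"increments": [[[0, 0, 0, 0, 0, 0], [0, 0, -0.05, 0, 0, 0], [0, 0, -0.1, 0, 0, 0], [0, 0, -0.2, 0, 0, 0], [0, 0, -0.4, 0, 0, 0]]]}}

```text
time: 43.15
eef_pos: [0.5787, -0.0507, 0.0469]
tcp_rot: [-0.0, 0.994, -0.112, -0.003]
ft_force: [-0.5, -0.2, -1.4]
grip_width: 0.064
```

>>> {"fn": "jog_arm", "kwargs": {"increments": [[[0, 0, -0.5, 0, 0, 0], [0, 0, -0.7, 0, 0, 0], [0, 0, -0.7, 0, 0, 0], [0, 0, -0.7, 0, 0, 0], [0, 0, -0.3, 0, 0, 0]]]}}

```text
time: 43.65
eef_pos: [0.579, -0.0507, 0.2015]
tcp_rot: [0.0, 0.994, -0.112, -0.002]
ft_force: [0.0, 0.6, -1.0]
grip_width: 0.0644
```

```bash
python3 plan.py .532 -.3025 .18 -13 .03; python3 - <<'E'
from h import *
cv2.imwrite("pics/w24.png",robot.camera("wrist")["color"])
E
```

```text
t 43.65 pos [ 0.579  -0.0507  0.2015] yaw -12.9 grip 0.0644 F [ 0.   0.6 -1. ] j [-0.21  0.29  1.5  -0.    1.35  1.59] rows needed 8.6
[0.02, 0.57, 0.05, 0.0, 0.0, 0.0]
[0.02, 0.57, 0.05, 0.0, 0.0, 0.0]
[0.02, 0.57, 0.05, 0.0, 0.0, 0.0]
[0.02, 0.57, 0.05, 0.0, 0.0, 0.0]
[0.02, 0.57, 0.05, 0.0, 0.0, 0.0]
```

View pics/w24.png

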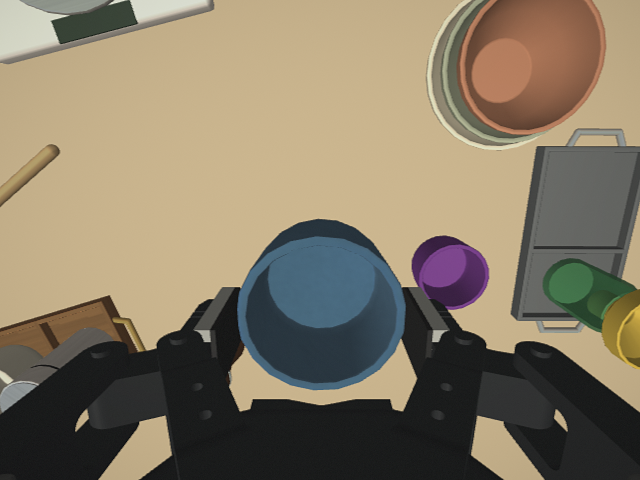

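>>> {"fn": "jog_arm", "kwargs": {"increments": [[[0.02, 0.3, 0, 0, 0, 0], [0.02, 0.55, 0, 0, 0, 0], [0.02, 0.7, 0, 0, 0, 0], [0.02, 0.7, 0, 0, 0, 0], [0.02, 0.65, 0, 0, 0, 0]]]}}

```text
time: 44.2
eef_pos: [0.5493, -0.1964, 0.2012]
tcp_rot: [-0.0, 0.994, -0.108, -0.002]
ft_force: [0.4, -0.3, -2.3]
grip_width: 0.0642
```

```bash
python3 plan.py .534 -.3025 .18 -13 .03
```

```text
t 44.2 pos [ 0.5493 -0.1964  0.2012] yaw -12.4 grip 0.0642 F [ 0.4 -0.3 -2.3] j [-0.46  0.3   1.5  -0.    1.35  1.33] rows needed 3.6
[0.04, 0.53, 0.11, 0.0, 0.01, 0.02]
[0.04, 0.53, 0.11, 0.0, 0.01, 0.02]
[0.04, 0.53, 0.11, 0.0, 0.01, 0.02]
[0.04, 0.53, 0.11, 0.0, 0.01, 0.02]
```

>>> {"fn": "jog_arm", "kwargs": {"increments": [[[0.04, 0.53, 0.05, 0, 0, 0.02], [0.04, 0.53, 0.05, 0, 0, 0.02], [0.04, 0.5, 0.05, 0, 0, 0.02], [0.03, 0.25, 0.05, 0, 0, 0], [0, 0, 0, 0, 0, 0]]]}}

```text
time: 44.7
eef_pos: [0.5282, -0.2972, 0.1836]
tcp_rot: [-0.001, 0.993, -0.115, -0.008]
ft_force: [0.0, 0.4, -1.2]
grip_width: 0.0643
```

```bash
python3 plan.py .534 -.3025 .1 -13 .03;python3 - <<'E'
from tr import *
c=robot.camera("wrist");i=c["color"].copy()
tray(c,i,.4936,-.2932,167.1,(255,0,0))
cv2.imwrite("pics/w25.png",i)
E
```

```text
t 44.7 pos [ 0.5282 -0.2972  0.1836] yaw -13.2 grip 0.0643 F [ 0.   0.4 -1.2] j [-0.62  0.35  1.47 -0.01  1.34  1.18] rows needed 2.8
[0.06, 0.03, 0.56, 0.0, 0.05, -0.01]
[0.05, 0.03, 0.56, 0.0, 0.05, -0.01]
[0.05, 0.03, 0.56, 0.0, 0.05, -0.01]
```

View pics/w25.png

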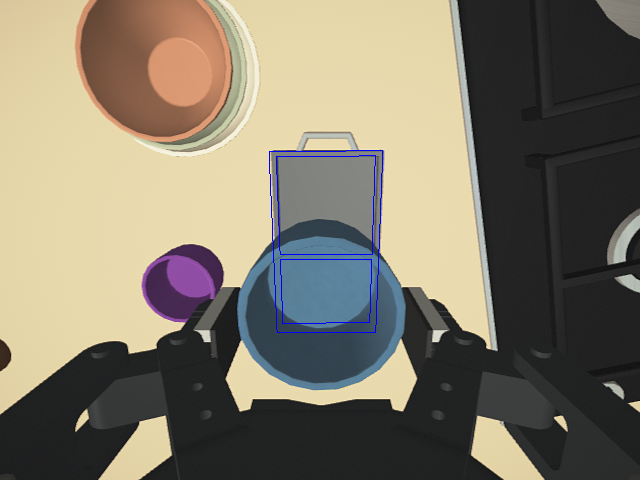

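>>> {"fn": "jog_arm", "kwargs": {"increments": [[[0.1, 0.06, 0.1, 0, 0.05, 0], [0.08, 0.05, 0.2, 0, 0.05, 0], [0, 0, 0.2, 0, 0.03, 0], [0, 0, 0.1, 0, 0, 0], [0, 0, 0, 0, 0, 0]]]}}

```text
time: 45.25
eef_pos: [0.5365, -0.2992, 0.1503]
tcp_rot: [-0.002, 0.994, -0.113, -0.002]
ft_force: [-0.5, 0.6, -1.8]
grip_width: 0.0639
```

```bash
python3 plan.py .534 -.3025 .06 -13 .03
```

```text
t 45.25 pos [ 0.5365 -0.2992  0.1503] yaw -12.9 grip 0.0639 F [-0.5  0.6 -1.8] j [-0.62  0.37  1.51  0.    1.26  1.17] rows needed 3.0
[-0.01, 0.02, 0.45, -0.01, 0.01, 0.0]
[-0.01, 0.02, 0.45, -0.01, 0.01, 0.0]
[-0.01, 0.02, 0.45, -0.01, 0.01, 0.0]
[-0.01, 0.02, 0.45, -0.01, 0.01, 0.0]
```

>>> {"fn": "jog_arm", "kwargs": {"increments": [[[0, 0.05, 0.3, 0, 0, 0], [0, 0.05, 0.4, 0, 0, 0], [-0.02, 0.03, 0.4, 0, 0, 0], [0, 0.02, 0.3, 0, 0, 0], [0, 0, 0.15, 0, 0, 0]]]}}

```text
time: 45.75
eef_pos: [0.5361, -0.3052, 0.0729]
tcp_rot: [-0.001, 0.994, -0.111, 0.001]
ft_force: [-0.5, 0.1, -1.6]
grip_width: 0.0645
```

```bash
python3 plan.py .534 -.3025 .0165 -13 .03
```

```text
t 45.75 pos [ 0.5361 -0.3052  0.0729] yaw -12.8 grip 0.0645 F [-0.5  0.1 -1.6] j [-0.63  0.44  1.61  0.    1.09  1.16] rows needed 1.9
[-0.03, -0.02, 0.56, -0.01, -0.01, 0.02]
[-0.03, -0.02, 0.56, -0.01, -0.01, 0.02]
```

>>> {"fn": "jog_arm", "kwargs": {"increments": [[[-0.03, -0.03, 0.2, 0, 0, 0], [-0.02, -0.02, 0.25, 0, 0, 0], [0, 0, 0.2, 0, 0, 0], [0, 0, 0.15, 0, 0, 0], [0, 0, 0, 0, 0, 0]]]}}

```text
time: 46.25
eef_pos: [0.5347, -0.3013, 0.0302]
tcp_rot: [-0.001, 0.994, -0.111, 0.001]
ft_force: [-1.1, -0.1, -2.0]
grip_width: 0.0644
```

```bash
python3 plan.py .534 -.3025 .0165 -13 .03; python3 - <<'E'
from h import *
crop(robot.camera("scene")["color"],90,170,200,150,4,"pics/s26.png")
E
```

```text
t 46.25 pos [ 0.5347 -0.3013  0.0302] yaw -12.7 grip 0.0644 F [-1.1 -0.1 -2. ] j [-0.63  0.48  1.67  0.    0.99  1.16] rows needed 0.5
[-0.01, 0.03, 0.27, -0.01, -0.02, 0.05]
```

View pics/s26.png

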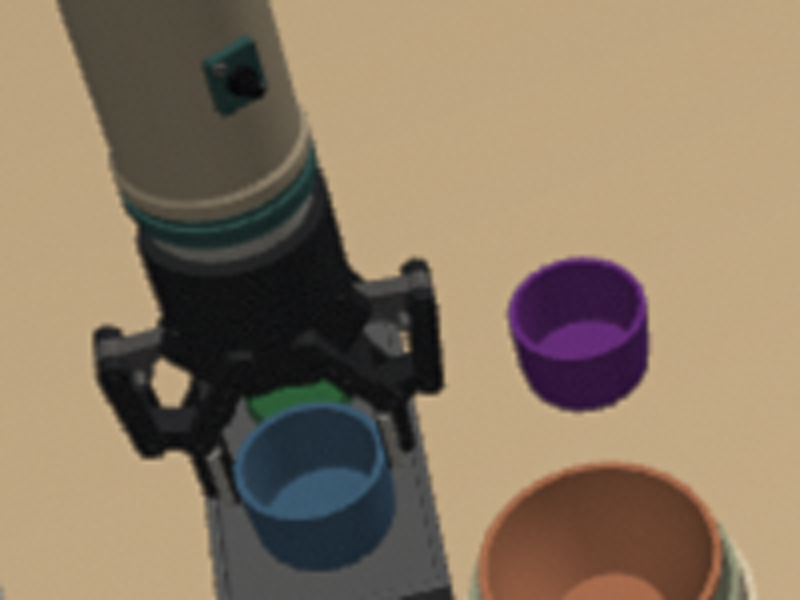

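>>> {"fn": "jog_arm", "kwargs": {"increments": [[[0, 0.02, 0.07, 0, 0, 0], [0, 0, 0.08, 0, 0, 0], [0, 0, 0.06, 0, 0, 0], [0, 0, 0.04, 0, 0, 0], [0, 0, 0, 0, 0, 0]]]}}

```text
time: 46.8
eef_pos: [0.5361, -0.3037, 0.0187]
tcp_rot: [0.0, 0.994, -0.111, 0.003]
ft_force: [0.4, 0.2, -0.7]
grip_width: 0.0638
```

```bash
python3 plan.py .534 -.3025 .0165 -13 .03
```

```text
t 46.8 pos [ 0.5361 -0.3037  0.0187] yaw -12.7 grip 0.0638 F [ 0.4  0.2 -0.7] j [-0.63  0.49  1.68  0.    0.96  1.16] rows needed 0.1
[-0.05, -0.01, 0.04, 0.0, -0.06, 0.05]
```

>>> {"fn": "jog_arm", "kwargs": {"increments": [[[-0.05, -0.01, 0.02, 0, -0.05, 0], [0, 0, 0.02, 0, 0, 0], [0, 0, 0.02, 0, 0, 0], [0, 0, 0.01, 0, 0, 0], [0, 0, 0, 0, 0, 0]]]}}

```text
time: 47.3
eef_pos: [0.5341, -0.3029, 0.0164]
tcp_rot: [0.001, 0.994, -0.111, 0.001]
ft_force: [0.2, 0.0, -2.0]
grip_width: 0.0642
```

>>> {"fn": "jog_arm", "kwargs": {"increments": [[[0, 0, 0.01, 0, 0, 0], [0, 0, 0.01, 0, 0, 0], [0, 0, 0, 0, 0, 0], [0, 0, 0, 0, 0, 0], [0, 0, 0, 0, 0, 0]]]}}

```text
time: 47.8
eef_pos: [0.5342, -0.303, 0.0163]
tcp_rot: [0.001, 0.994, -0.111, 0.001]
ft_force: [-0.8, 0.7, 2.0]
grip_width: 0.0645
```

```bash
python3 plan.py .534 -.3025 .0165 -13 .03
```

```text
t 47.8 pos [ 0.5342 -0.303   0.0163] yaw -12.7 grip 0.0645 F [-0.8  0.7  2. ] j [-0.63  0.49  1.69  0.    0.96  1.16] rows needed 0.1
[-0.01, -0.01, -0.0, 0.01, -0.03, 0.05]
```

Contact (+2 N). Release and rise straight up.

>>> {"fn": "jog_arm", "kwargs": {"increments": [[[0, 0, 0, 0, 0, 0], [0, 0, 0, 0, 0, 0], [0, 0, 0, 0, 0, 0], [0, 0, 0, 0, 0, 0], [0, 0, -0.1, 0, 0, 0]]], "gripper": 1}}

```text
time: 48.3
eef_pos: [0.5341, -0.3029, 0.0199]
tcp_rot: [0.001, 0.994, -0.111, 0.001]
ft_force: [-0.3, 0.1, -0.3]
grip_width: 0.0858
```

>>> {"fn": "jog_arm", "kwargs": {"increments": [[[0, 0, -0.3, 0, 0, 0], [0, 0, -0.5, 0, 0, 0], [0, 0, -0.7, 0, 0, 0], [0, 0, -0.8, 0, 0, 0], [0, 0, -0.8, 0, 0, 0]]]}}

```text
time: 48.8
eef_pos: [0.5305, -0.3004, 0.1747]
tcp_rot: [-0.003, 0.994, -0.111, -0.005]
ft_force: [-0.3, -1.0, -0.7]
grip_width: 0.0853
```

>>> {"fn": "jog_arm", "kwargs": {"increments": [[[-0.5, -0.5, -0.3, 0, 0, 0], [-0.7, -0.5, -0.2, 0, 0, 0], [-0.7, -0.5, 0, 0, 0, 0], [-0.5, -0.3, 0, 0, 0, 0], [0, 0, 0, 0, 0, 0]]]}}

```text
time: 49.3
eef_pos: [0.4348, -0.1861, 0.2103]
tcp_rot: [0.001, 0.994, -0.111, 0.004]
ft_force: [-0.7, -0.9, 0.1]
grip_width: 0.0855
```

```bash
python3 plan.py .45 -.1 .25 -13; python3 - <<'E'
from h import *
cv2.imwrite("pics/s27.png",robot.camera("scene")["color"])
i=robot.camera("scene")["color"];crop(i,90,170,200,150,4,"pics/s28.png")
cv2.imwrite("pics/t27.png",robot.camera("top")["color"])
E
```

```text
t 49.3 pos [ 0.4348 -0.1861  0.2103] yaw -12.8 grip 0.0855 F [-0.7 -0.9  0.1] j [-0.55  0.12  1.72  0.    1.3   1.24] rows needed 2.1
[-0.03, -0.58, -0.27, 0.01, -0.03, 0.01]
[-0.03, -0.58, -0.27, 0.01, -0.03, 0.01]
[-0.03, -0.58, -0.26, 0.01, -0.03, 0.01]
```

View pics/s27.png

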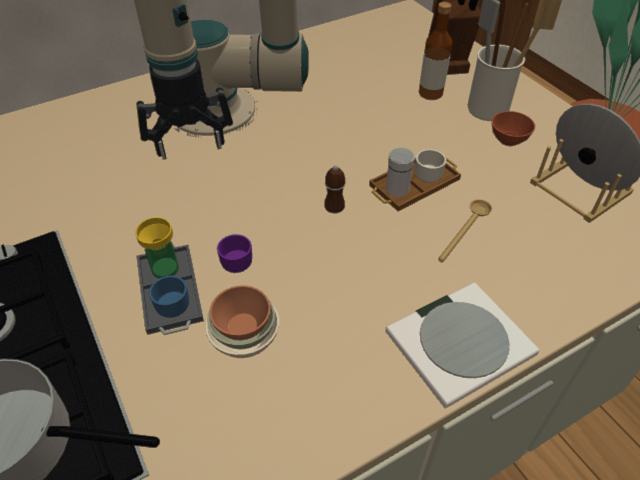

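View pics/s28.png

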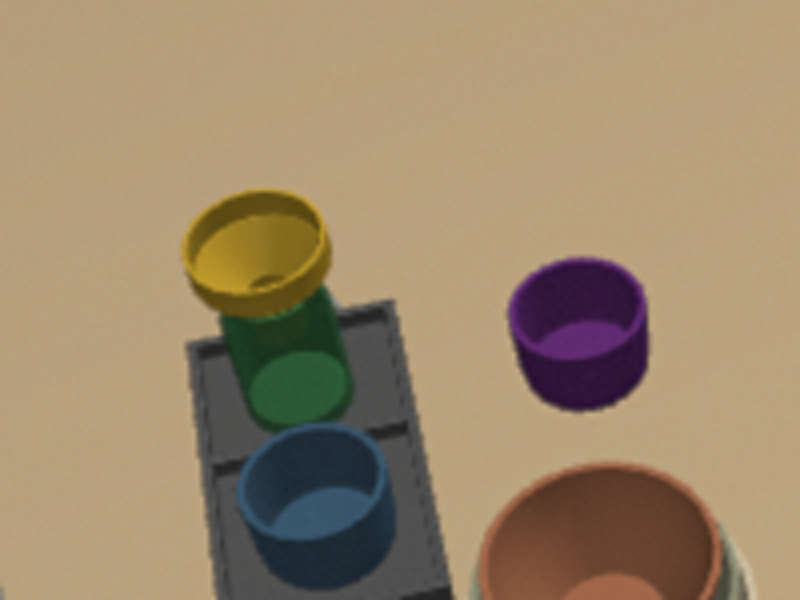

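View pics/t27.png

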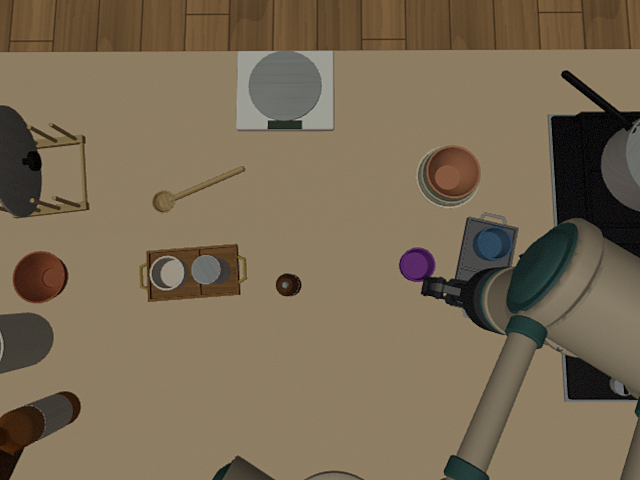

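>>> {"fn": "jog_arm", "kwargs": {"increments": [[[0, 0, 0, 0, 0, 0], [0, 0, 0, 0, 0, 0], [0, 0, 0, 0, 0, 0], [0, 0, 0, 0, 0, 0], [0, 0, 0, 0, 0, 0]]]}}

```text
time: 49.95
eef_pos: [0.4415, -0.1929, 0.2089]
tcp_rot: [0.003, 0.994, -0.113, 0.005]
ft_force: [0.2, -0.2, -0.1]
grip_width: 0.0856
```

```bash
python3 - <<'E'
from tr import *
c=robot.camera("scene");i=c["color"].copy()
for p,L in(((.4467,-.2835),[(.006,.026),(.098,.032),(.114,.032)]),((.534,-.303),[(.006,.027),(.052,.033)])):
    for z,r in L: circ(c,i,p,r,z,(0,0,255))
tray(c,i,.4936,-.2932,167.1)
crop(i,110,200,130,140,4.2,"pics/s29.png")
E
```

```text
(no output)
```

View pics/s29.png

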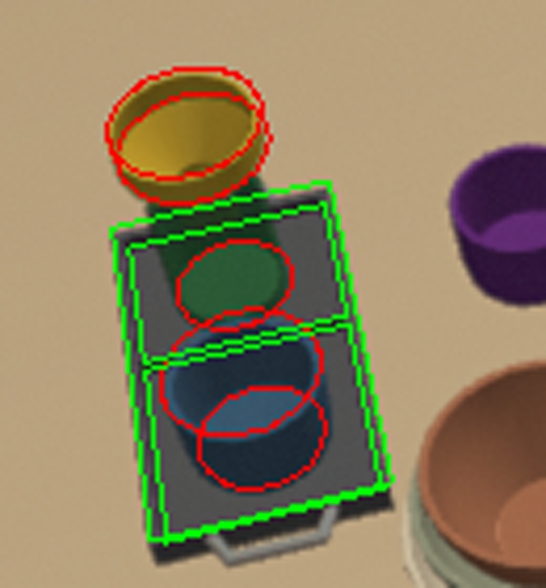

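Everything agrees with the expected seated and standing poses, apart from this camera's constant ~2 mm offset, which the tray outline shows too. I'll hand the job in.

```bash
python3 -c "
from cell import robot
print(robot.sign_off()); print(robot.state()['time'])"
```

```text
the job is handed in; nothing more can be done
None
the job is handed in; nothing more can be done
```

Both kits are made up and the job is handed in, after about 50 s of robot time. I placed them in the order listed:
- **Wooden tray:** aluminium canister in the narrow bay, white bowl in the wide bay.
- **Steel tray:** green jar in the narrow bay, yellow funnel seated in its mouth, blue bowl in the wide bay.

**Last checks:** The final scene and top pictures show everything upright in its bay. The pepper mill, bowl stack, spoon and purple bowl are still where they started. The funnel and blue bowl match their expected poses. I set each item down until I felt light contact of about 2 N, and the gripper was open and clear at the end.

**What went wrong or disagreed:**
- My first grip on the white bowl closed over its rim without moving it. I gripped again about 12 mm lower and it held.
- The top camera read about 2 mm short in x compared with the other two cameras, so I corrected all positions for that. The scene camera keeps a similar constant offset on everything, including the trays.

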